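Pack away and lock the spark-electrode kit

TASK

Pack away the spark-ball electrodes after the demonstration: take the loose lid off the grey kit case (the rubber mat is free for it), lay every electrode on the bench inside the case, and put the lid back fully seated with its steel keeper at the bolt. Then secure the lid on both sides: push the sliding bolt all the way home through the keeper, and push the toggle clamp's handle down past its dead point so that its pad holds the lid. Leave the other things on the bench where they are.

Things in the scene. Friction and masses are not known exactly. Their poses are not given: they have to be found in the camera images.
- station: Fixed black base board 200 (x) x 430 (y, from -230 to +200) x 10 mm; origin on its underside, at bench height, under the middle of the case; +x roughly away from the robot, z up. The kit case stands on it, the bolt at its +y end, the toggle clamp at its -y end.
- case_floor (a point): Centre of the inner floor of the open-topped grey kit case (on the station's origin, 16 mm above it). Inside 180 (x) x 150 (y) mm along the station's axes, walls 6 mm, rim 48 mm above this floor.
- lid: Loose aluminium lid, 0.3 to 0.5 kg, starts seated on the case, axes along the station's. Origin: centre of its underside. Slab 170 (x) x 140 (y) mm, z 0 to 8 mm, drops into the case with 5 mm to spare all round; plate 200 x 170 mm, z 8 to 14 mm, rests on the rim (seated: origin at station z = 56 mm). Black grip block in the middle of the top: 22 (x) x 80 (y) mm, z 14 to 44 mm.
- keeper (a point): Centre of the keeper's opening: a steel staple on the lid's top at lid x = 0, y = 58 to 70 mm; opening 28 mm wide (x), lid z = 14 to 42 mm; the bolt passes through it along y. It must lie on the bolt's side.
- electrode0: Spark-ball electrode: square black plastic block 36 long x 30 x 30 mm with a steel ball of 26 mm on its +x end and a 10 mm brass plug pin on its -x end, 72 mm long in all (from -30 to +42 mm along its x), 60 to 130 g. Origin at the centre of the block, 15 mm above what it lies on. May be absent (None). Starts lying on the bench.
- electrode1: Spark-ball electrode: square black plastic block 36 long x 30 x 30 mm with a steel ball of 26 mm on its +x end and a 10 mm brass plug pin on its -x end, 72 mm long in all (from -30 to +42 mm along its x), 60 to 130 g. Origin at the centre of the block, 15 mm above what it lies on. May be absent (None). Starts lying on the bench.
- electrode2: Spark-ball electrode: square black plastic block 36 long x 30 x 30 mm with a steel ball of 26 mm on its +x end and a 10 mm brass plug pin on its -x end, 72 mm long in all (from -30 to +42 mm along its x), 60 to 130 g. Origin at the centre of the block, 15 mm above what it lies on. May be absent (None). Starts lying on the bench.
- electrode3: Spark-ball electrode: square black plastic block 36 long x 30 x 30 mm with a steel ball of 26 mm on its +x end and a 10 mm brass plug pin on its -x end, 72 mm long in all (from -30 to +42 mm along its x), 60 to 130 g. Origin at the centre of the block, 15 mm above what it lies on. May be absent (None). Starts lying on the bench.
- mat: Thin black rubber mat, 230 (x) x 200 (y) x 3 mm, fixed to the bench; free room for the lid. Origin at the centre of its underside.
- bolt (a joint): Travel of the sliding bolt in m: 0 = drawn back, 0.060 = fully home against its stop; moves along the station's -y. Stays where left; about 3 N of friction. Its tip is at station y = 105 mm at 0 and 45 mm at 0.060, then past the keeper of a seated lid.
- bolt_tip (a point): Centre of the bolt's tip: a steel rod of 12 mm diameter along y, axis at station z = 83 mm, x = 0. It runs in two guide loops at station y = 92 and 190 mm (32 mm wide, tops at z = 97 mm) on a pedestal 44 mm wide, y = 88 to 196 mm, top at z = 72 mm.
- bolt_knob (a point): Centre of the 20 mm black ball on top of the bolt's upright stalk (14 mm diameter, rising from the rod): 68 mm behind the tip (+y) and 52 mm above the rod's axis, at station z = 135 mm. The stalk stands free above the guide loops, from z = 97 mm up.
- clamp_handle (a joint): Clamp handle angle in rad: 0 = open (handle up, leaning 0.11 rad from vertical towards station -y, pad arm raised clear of the lid); grows as it is pushed over towards -y and down; dead point 1.22, stop 1.34 = closed (handle nearly level, to -y). A linkage brings the springy pad down on the lid, pressing with about 10 to 15 N. Friction 0.12 N m: it stays where left.
- clamp_pivot (a point): Pivot of the clamp handle: station x = 0, y = -186 mm, z = 111 mm; the handle turns about the station's x axis. The steel post below it is 52 mm wide (x), y = -140 to -204 mm, up to z = 114 mm.
- clamp_handle_end (a point): End of the clamp handle, 130 mm from the pivot; the outer 68 mm are a black rubber grip of 20 mm diameter. With the handle up, the raised pad arm reaches z = 200 mm about 45 mm beside it on the case's side; push the outer part of the grip.
- clamp_pad: Rubber pad (24 mm disc) at the end of the clamp's arm; comes down on the lid's top, at about lid y = -62 mm, as the handle closes. Origin 34 mm from its face, on the arm.
- beaker: Bystander: glass beaker, 70 mm wide, 90 mm tall. Leave alone. Origin under its centre.
- magnet: Bystander: plain dark bar magnet 120 x 22 x 16 mm lying flat. Leave alone. Origin under its centre.
- weight: Bystander: brass weight with a neck, 44 mm wide, 68 mm tall. Leave alone. Origin under its centre.
- fork_box: Bystander: wooden sounding box 130 x 70 x 50 mm with an upright tuning fork, 175 mm tall in all. Leave alone. Origin under its centre.
Not all that is in view belongs to the job. Leave any blue or white look-alike of the electrode3 alone.

How it is judged (in metres and radians):
On the way, in this order (a step that is already met when the one before it is completed fails the run):
1. every electrode lies inside the open kit case (x of electrode0 in the frame of station between -0.09 and 0.09 m and y of electrode0 in the frame of station between -0.075 and 0.075 m and z of electrode0 in the frame of station between 0.01 and 0.045 m and x of electrode1 in the frame of station between -0.09 and 0.09 m and y of electrode1 in the frame of station between -0.075 and 0.075 m and z of electrode1 in the frame of station between 0.01 and 0.045 m and x of electrode2 in the frame of station between -0.09 and 0.09 m and y of electrode2 in the frame of station between -0.075 and 0.075 m and z of electrode2 in the frame of station between 0.01 and 0.045 m and x of electrode3 in the frame of station between -0.09 and 0.09 m and y of electrode3 in the frame of station between -0.075 and 0.075 m and z of electrode3 in the frame of station between 0.01 and 0.045 m), for 0.2 s.
2. the lid is back, seated on the case over the electrodes, keeper on the bolt's side (all of step 1 and x of lid in the frame of station between -0.009 and 0.009 m and y of lid in the frame of station between -0.009 and 0.009 m and z of lid in the frame of station between 0.05 and 0.06 m and angle between lid's own z axis and vertical below 0.06 rad and angle between the y axis of lid and the y axis of station, either way round below 0.1 rad), for 0.2 s.
At the end, for the whole second after the job is handed in: All electrodes are in the case; lid seated (9 mm sideways, 4 mm in height, 0.06 rad tilt, 0.1 rad yaw); bolt travelled at least 54 of 60 mm, tip through the keeper; clamp handle past its dead point (over 1.26 rad), pad pressing the lid with over 3 N; all at rest (all of step 2 and value of joint bolt above 0.054 m and y of bolt_tip in the frame of lid below 0.056 m and x of bolt_tip in the frame of lid between -0.014 and 0.014 m and z of bolt_tip in the frame of lid between 0.014 and 0.042 m and value of joint clamp_handle above 1.26 rad and contact force between clamp_pad and lid above 3 N and linear speed of each of electrode0, electrode1, electrode2, electrode3, lid below 0.02 m/s); the robot touches nothing.
It fails at once if the beaker is disturbed: moved over 4 cm or tipped (distance of beaker from where it was at the start of the episode above 0.04 m or angle between beaker's own z axis and vertical above 0.5 rad).
It fails at once if the magnet is disturbed: moved over 4 cm or tipped (distance of magnet from where it was at the start of the episode above 0.04 m or angle between magnet's own z axis and vertical above 0.5 rad).
It fails at once if the weight is disturbed: moved over 4 cm or tipped (distance of weight from where it was at the start of the episode above 0.04 m or angle between weight's own z axis and vertical above 0.5 rad).
It fails at once if the fork box is disturbed: moved over 4 cm or tipped (distance of fork_box from where it was at the start of the episode above 0.04 m or angle between fork_box's own z axis and vertical above 0.5 rad).
Of electrode0, electrode1, electrode2, electrode3 only 2 to 4 are there at a start; the rules pass over those that are not, and their reading is None.
At some moment in a run one of electrode0, electrode1, electrode2, electrode3 may be knocked a few centimetres aside while the robot is not near it.
Once in a run the grip may slacken for a moment while it holds something.
It also fails if it takes over 210 s, if anything falls off the work surface, if the arm or the gripper's body presses on something with over 40 N, if the wrist force passes 120 N, or if a joint passes its speed limit or range.

ROBOT

A 6-joint arm with a two-finger parallel gripper is mounted at the origin on the work surface. World frame = base frame: x ahead of the robot, y to its left, z up, the work surface at z = 0. Lengths are in mm, angles in rad, forces in N, time in s.
With the tool pointing down it reaches from about 275 to 750 mm from the base axis. Payload 10.2 kg.
Tool frame: the origin (TCP) lies midway between the tips of the shut fingers; the grasp point (between the pads) lies grasp_offset behind it (grasp_offset is the distance from the TCP to the grasp point, in mm); x points along the fingers, z is the direction in which the jaws open and shut, and the axes are right-handed (so a half turn about x gives the same grasp; the last joint's range is limited). The gripper opens to 85 mm and grips with 20 to 120 N. Pads are 22 mm wide; open, the fingers measure 114 mm over their backs; the gripper's body (76 mm by 85 mm) begins 54 mm behind the grasp point. The pads swing forward as they close: fully open they stand 13 mm farther back than shut.
Start: joints at [1.033, 0.313, 1.498, -0, 1.331, -0.223], TCP at [162.567, 499.203, 231.294] pointing down, gripper open.
Joint ranges: [-2.94, 2.94], [-0.97, 2.17], [0.19, 2.56], [-1.23, 4.37], [0.02, 3.11], [-2.88, 2.88]. Speed limits (rad/s): [2.39, 2.39, 3.01, 3.14, 3.14, 3.14].

INTERFACE

Orientations are given as a unit quaternion [w, x, y, z].
In Python, from rig import sense, capture, calibration, finish_job, grasp_offset gives the robot as it stands.
- The arm moves only by the shell command python3 -m jog 'ROWS' [FORCE]. ROWS is JSON, a list of rows, each an object with "linear": the shift along the tool's x, y, z scaled (see below), a list of three; "rotation": the turn, a rotation vector about the tool's x, y, z scaled (see below), a list of three; "grip": the finger opening in mm, from 0 to 85.4. A call has 1 to 20 rows; each row is the pose to reach, as a shift and turn from the pose measured when the call began, along the tool's axes at that moment; what a row does not reach only later rows make up. The controller multiplies each number of a shift by 0.3 m and each number of a turn by 0.5 rad. A row lasts 1/12 s, in which the tool goes at most 41.7 mm and 7.16 degrees, less where a joint would pass 70% of its speed; a pose out of reach is approached as far as the arm can. A call with a number of a shift or a turn outside -1 to 1 is refused whole. A call with a gripper value outside its range is refused whole. The fingers move at their own pace and stop on an object; FORCE is the grip in N (left out, the last holds). Time passes only in rows, so rows that repeat a pose let the fingers close. It gives the time, the measured TCP pose, the force and the opening at its end, in the units of the state.
- sense(): the state, without advancing time (a new reading comes with each control period).
- capture(name): name is "scene" or "top"; returns (picture, depth): 420x560x3 uint8, red, green, blue; 420x560 float32, mm along the optical axis (not along the pixel's ray), 0 where there is no reading.
- calibration(name): a dict with "intrinsics" (3x3 intrinsics, pixels), "world_from_camera" (4x4, takes a point from camera to world coordinates). Camera axes: x right, y up, looking along -z (the intrinsics and any distortion apply to the point x, -y, -z); pixel columns grow to the right and rows downward; lengths in mm; the calibration is good to about 2 mm. A picture is of the moment at which its call begins. calibration takes no time and is no camera call.
- finish_job(): hands the job in, once; it reports no verdict.
The state is a dict: "time_s": time; "joints": joint angles; "dq": joint speeds; "tau": joint torques, N m; "eef_pos": TCP position; "ee_rot": TCP orientation; "force": force on the tool from outside, world axes, zero at the start; "wrist_torque": the same for the moment, N m; "grip_width": opening from 0.0 (shut) to 1.0 (fully open).
Only numpy, scipy, OpenCV 4.12 (cv2) and the standard library are available. Lean on these libraries where they do the work, as an engineer would, in place of code of your own. Each camera call takes 0.05 s, during which the arm holds its last target.

## Working session

There is one attempt and no reset: what is moved stays moved. The work goes in short steps, Python scripts to look and compute and a shell command to move; the robot and the scene stay as the last step left them, time stands still between calls to the robot, and variables do not carry over. Pictures are saved under pics/ and viewed, and the job is handed in when it is done.

```bash
ls; mkdir -p pics
python3 - <<'E'
from rig import sense, capture, calibration, grasp_offset
import cv2, numpy as np
print(sense(), grasp_offset)
for n in ["scene","top"]:
    im,d=capture(n); cv2.imwrite(f"pics/{n}0.png",im[:,:,::-1]); np.save(f"{n}0.npy",d)
    print(n,calibration(n))
E
```

```text
pics
{'time_s': 0.0, 'joints': array([ 1.03258778e+00,  3.13469099e-01,  1.49845029e+00,  2.43488097e-06,
        1.33099873e+00, -2.23392460e-01]), 'dq': array([-0.00061358,  0.00134778, -0.00060656, -0.00038567,  0.00235479,
       -0.00115619]), 'tau': array([-5.67791813e-04, -4.12270260e+01, -2.59735465e+01, -2.66902116e-04,
        4.31520893e-03,  2.01045862e-05]), 'eef_pos': array([162.43187215, 498.96586472, 230.72033311]), 'ee_rot': array([ 0.57176675, -0.41562249,  0.57262898,  0.41525508]), 'force': array([0.8327104 , 0.53097088, 0.20516168]), 'wrist_torque': array([ 0.00533179, -0.05190461, -0.00260036]), 'grip_width': 0.9969989466333311} 18.700000000000003
scene {'intrinsics': array([[483.35681679,   0.        , 275.37090727],
       [  0.        , 483.35681679, 213.11347869],
       [  0.        ,   0.        ,   1.        ]]), 'world_from_camera': array([[ 6.25139130e-01, -4.24831709e-01,  6.54766437e-01,
         1.32701221e+03],
       [ 7.80339338e-01,  3.57898478e-01, -5.12814973e-01,
        -6.21988226e+02],
       [-1.64798495e-02,  8.31520714e-01,  5.55249238e-01,
         8.16847559e+02],
       [ 0.00000000e+00,  0.00000000e+00,  0.00000000e+00,
         1.00000000e+00]])}
top {'intrinsics': array([[478.99208052,   0.        , 281.90073835],
       [  0.        , 478.99208052, 215.34678181],
       [  0.        ,   0.        ,   1.        ]]), 'world_from_camera': array([[ 4.16935488e-03,  9.90499730e-01, -1.37451451e-01,
         3.77157027e+02],
       [-9.99810984e-01,  1.51881195e-03, -1.93827273e-02,
        -3.13059666e+01],
       [-1.89898232e-02,  1.37506284e-01,  9.90318842e-01,
         1.36940840e+03],
       [ 0.00000000e+00,  0.00000000e+00,  0.00000000e+00,
         1.00000000e+00]])}
```

View pics/scene0.png

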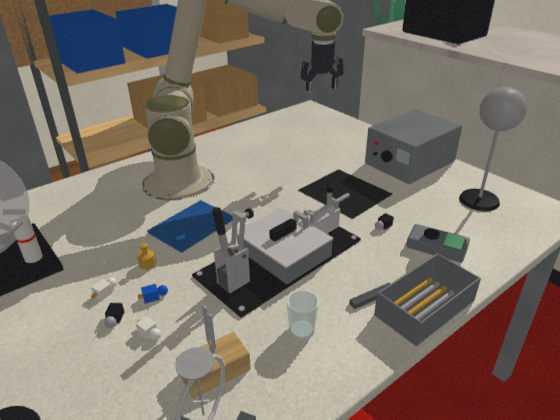

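View pics/top0.png

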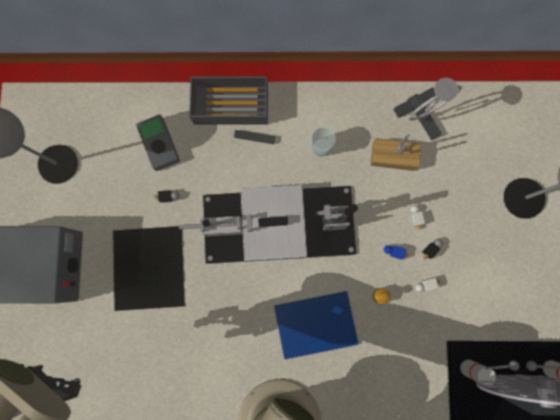

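The top view shows the station (203-355, 185-262) and the mat (148,268). Black electrode candidates are at (168,196) and (431,249). The look-alikes are blue at (395,251), white at (417,215) and white at (428,285). I'll enlarge these.

```bash
cat > h.py <<'E'
import numpy as np, cv2
from scipy.spatial.transform import Rotation as R
from rig import sense, capture, calibration, grasp_offset
def P(name,u,v,d):
    c=calibration(name);K=c["intrinsics"];T=c["world_from_camera"]
    z=d
    p=np.array([(u-K[0,2])/K[0,0]*z,-(v-K[1,2])/K[1,1]*z,-z,1.])
    return (T@p)[:3]
def atz(name,u,v,zw):
    o=calibration(name)["world_from_camera"][:3,3];p=P(name,u,v,1000.)
    return o+(p-o)*(zw-o[2])/(p[2]-o[2])
def proj(name,p):
    c=calibration(name);K=c["intrinsics"];T=np.linalg.inv(c["world_from_camera"])
    q=T@np.append(p,1.);q=q[:3]
    return np.array([K[0,0]*q[0]/-q[2]+K[0,2],K[1,1]*-q[1]/-q[2]+K[1,2]])
def cloud(name,d):
    c=calibration(name);K=c["intrinsics"];T=c["world_from_camera"]
    v,u=np.indices(d.shape)
    X=np.stack([(u-K[0,2])/K[0,0]*d,-(v-K[1,2])/K[1,1]*d,-d],-1)
    return X@T[:3,:3].T+T[:3,3]
def crop(im,u0,v0,u1,v1,s,fn):
    c=cv2.resize(im[v0:v1,u0:u1,::-1],None,fx=s,fy=s,interpolation=cv2.INTER_CUBIC);cv2.imwrite(fn,c)
def tool(): 
    s=sense();q=s["ee_rot"];return s["eef_pos"],R.from_quat([q[1],q[2],q[3],q[0]])
def to(target,Rt=None):
    """rows numbers for target TCP pos(mm) and target rotation"""
    p,r=tool()
    l=r.inv().apply(np.asarray(target)-p)/300
    w=(r.inv()*Rt).as_rotvec()/0.5 if Rt is not None else np.zeros(3)
    print("linear",np.round(l,4),"rot",np.round(w,4),"dist",np.round(np.linalg.norm(l)*300,1))
def down(ang):
    """tool x down, tool z (jaw dir) at world angle ang"""
    x=np.array([0,0,-1.]);z=np.array([np.cos(ang),np.sin(ang),0]);y=np.cross(z,x)
    return R.from_matrix(np.stack([x,y,z],1))
E
python3 - <<'E'
import cv2
from h import *
im=cv2.imread("pics/top0.png")[:,:,::-1]
a=cv2.resize(im[180:212,148:188],None,fx=10,fy=10,interpolation=cv2.INTER_CUBIC)
b=cv2.resize(im[230:270,410:450],None,fx=8,fy=8,interpolation=cv2.INTER_CUBIC)
cv2.imwrite("pics/ca.png",np.hstack([a,b])[:,:,::-1])
crop(im,195,175,365,270,4.7,"pics/cs.png")
d=np.load("top0.npy");C=cloud("top",d)
for u,v in [(168,196),(431,249),(280,215),(150,268),(322,142),(395,150),(381,296),(255,136)]: print(u,v,C[v,u].round(1))
p,r=tool();print(r.as_matrix().round(3))
E
```

```text
168 196 [618.9 321.1  26.3]
431 249 [ 469.1 -419.5   32. ]
280 215 [558.6  -0.6  69. ]
150 268 [414.6 370.8   3.9]
322 142 [ 782.9 -121.1    8.5]
395 150 [ 748.  -324.8   46.3]
381 296 [ 340.8 -271.2   69.5]
255 136 [798.9  74.8  16.5]
[[-0.001 -0.951  0.31 ]
 [-0.001  0.31   0.951]
 [-1.     0.    -0.001]]
```

View pics/ca.png

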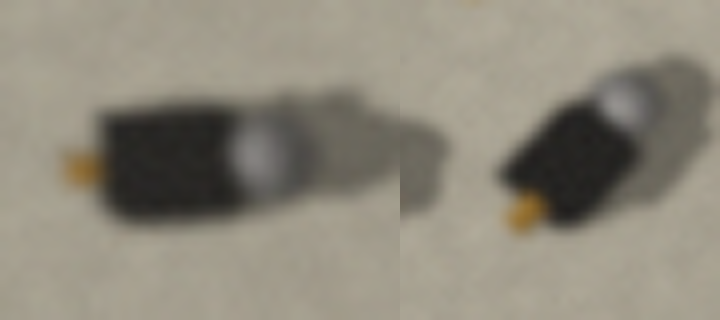

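View pics/cs.png

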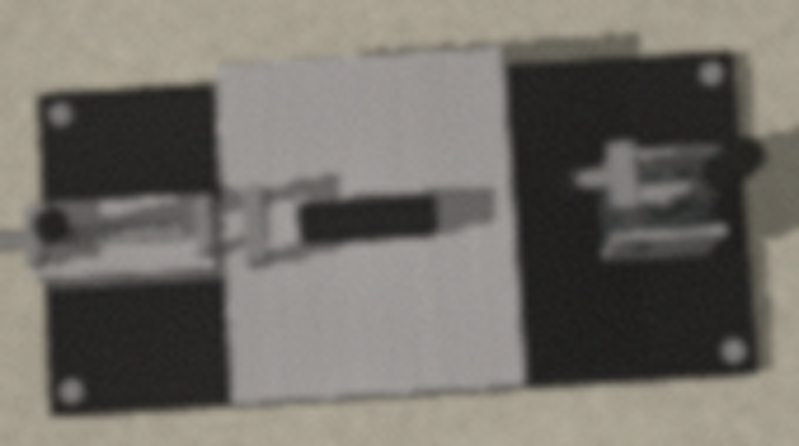

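Run:
```python
import cv2
from h import *
im=cv2.imread("pics/top0.png")[:,:,::-1]
a=cv2.resize(im[70:170,360:480],None,fx=4,fy=4,interpolation=cv2.INTER_CUBIC)
b=cv2.resize(im[340:420,0:90],None,fx=4,fy=4,interpolation=cv2.INTER_CUBIC)
b=np.vstack([b,np.zeros((a.shape[0]-b.shape[0],b.shape[1],3),np.uint8)])[:400]
cv2.imwrite("pics/cb.png",np.hstack([a[:400],b])[:,:,::-1])
print(proj("top",[162,499,231]))
im=cv2.imread("pics/scene0.png")[:,:,::-1]
crop(im,170,160,390,310,3.6,"pics/cc.png")
```

```text
[ 61.66721416 374.78676881]
```

View pics/cb.png

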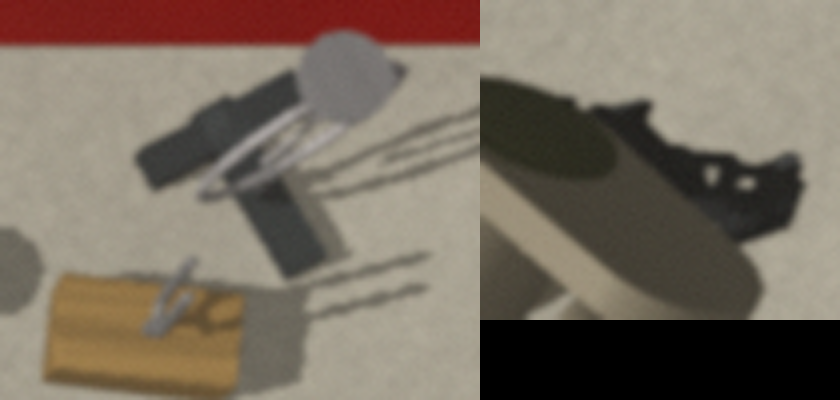

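View pics/cc.png

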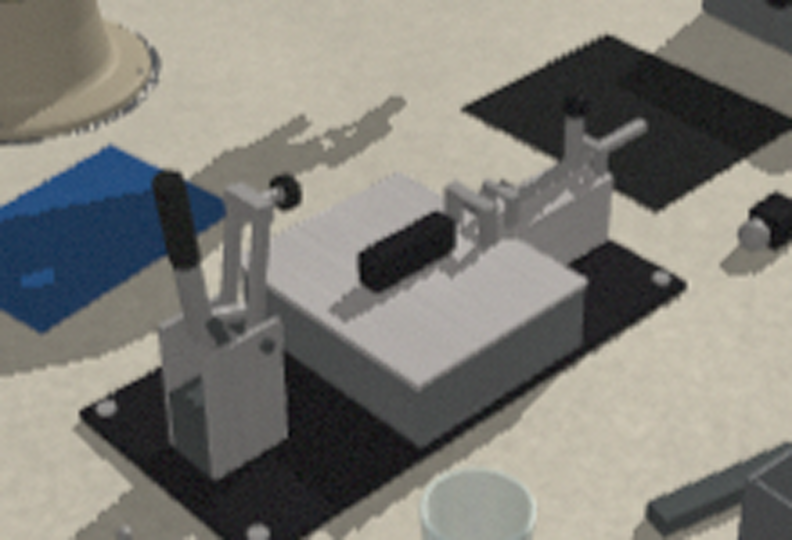

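Run:
```python
from h import *
f=lambda u,v,z: atz("top",195+u/4.7-.4,175+v/4.7-.4,z)
B=np.array([f(*q,10) for q in [(40,95),(740,53),(757,372),(52,412)]]);print(B.round(1))
L=np.array([f(*q,70) for q in [(217,66),(500,47),(524,382),(230,404)]]);print(L.round(1))
for n,Q in(("board",B),("lid",L)):
    print(n,Q.mean(0).round(1),[np.linalg.norm(Q[i]-Q[(i+1)%4]).round(1) for i in range(4)])
    for i,j in((1,0),(2,3),(3,0),(2,1)):
        e=Q[j]-Q[i];print("ang",np.degrees(np.arctan2(e[1],e[0])).round(2))
d=np.load("top0.npy");C=cloud("top",d)
m=(C[...,2]>64)&(C[...,2]<76)&(abs(C[...,0]-550)<130)&(abs(C[...,1]-20)<110)
pts=C[m][:,:2].astype(np.float32);print(m.sum(),cv2.minAreaRect(pts),C[m].mean(0))
im=cv2.imread("pics/top0.png");d2=np.load("scene0.npy");C2=cloud("scene",d2)
S=lambda u,v:C2[v,u].round(1)
m=(C2[...,2]>64)&(C2[...,2]<76)&(abs(C2[...,0]-550)<130)&(abs(C2[...,1]-20)<110)
pts=C2[m][:,:2].astype(np.float32);print(m.sum(),cv2.minAreaRect(pts),C2[m].mean(0))
for c in((620,320),(469,-419)):
  for CC in(C,C2):
    m=(np.hypot(CC[...,0]-c[0],CC[...,1]-c[1])<50)&(CC[...,2]>9)&(CC[...,2]<45)
    p=CC[m];print(m.sum(),p.min(0).round(),p.max(0).round(),p.mean(0).round(1))
```

```text
[[ 625.4  223.5   10. ]
 [ 651.9 -206.6   10. ]
 [ 456.6 -213.6   10. ]
 [ 431.2  211.    10. ]]
[[631.9 108.2  70. ]
 [643.3 -58.2  70. ]
 [446.9 -71.8  70. ]
 [433.7  97.5  70. ]]
board [541.3   3.6  10. ] [np.float64(430.8), np.float64(195.4), np.float64(425.4), np.float64(194.7)]
ang 93.52
ang 93.42
ang 3.68
ang 2.08
lid [539.   18.9  70. ] [np.float64(166.8), np.float64(196.9), np.float64(169.8), np.float64(198.4)]
ang 93.93
ang 94.45
ang 3.08
ang 3.95
4095 ((538.18115234375, 31.862648010253906), (200.3878936767578, 194.72064208984375), 3.809086799621582) [537.19745897  19.44425864  69.69327346]
2686 ((537.9472045898438, 30.481536865234375), (204.46546936035156, 196.8848114013672), 4.105432987213135) [552.27354097  13.87361466  71.03024112]
228 [603. 294.   9.] [636. 363.  36.] [619.6 326.   26. ]
201 [605. 290.  10.] [638. 352.  35.] [626.  319.8  24.9]
241 [ 442. -451.    9.] [ 498. -384.   36.] [ 469.9 -423.5   26.1]
353 [ 441. -456.    9.] [ 502. -401.   34.] [ 478.3 -429.3   25.6]
```

The close crop confirms two black electrodes with a brass pin and steel ball, at (168,196) and (431,249). The stand parts at (430,120) are only furniture. Next I'll measure the grip block, pad arm, knob and mat.

Run:
```python
from h import *
d=np.load("top0.npy");C=cloud("top",d);d2=np.load("scene0.npy");C2=cloud("scene",d2)
im={"top":cv2.imread("pics/top0.png"),"scene":cv2.imread("pics/scene0.png")}
for n,CC in(("top",C),("scene",C2)):
    m=(CC[...,2]>93)&(CC[...,2]<106)&(abs(CC[...,0]-538)<40)&(abs(CC[...,1]-19)<50)
    pts=CC[m][:,:2].astype(np.float32);print("block",m.sum(),cv2.minAreaRect(pts),CC[m].mean(0).round(1),pts.min(0),pts.max(0))
    for lab,lo,hi in(("z120-150",120,150),("150-190",150,190),("190-250",190,260)):
        m=(CC[...,2]>lo)&(CC[...,2]<hi)&(abs(CC[...,0]-540)<90)&(abs(CC[...,1])<260)
        p=CC[m]
        if len(p): 
            for s in(p[p[:,1]>0],p[p[:,1]<0]):
                if len(s): print(n,lab,len(s),s.min(0).round(),s.max(0).round())
Q=np.array([atz("top",*q,3) for q in[(113,228),(183,228),(184,308),(114,310)]]);print(Q.round(),Q.mean(0))
print(np.cos(.065)) 
to([539,19,231],down(0.065))
```

```text
block 237 ((538.6316528320312, 18.75499153137207), (22.077133178710938, 77.91148376464844), 1.1717039346694946) [538.2  18.8  99.1] [526.96967  -20.149176] [549.5871    57.601494]
top z120-150 46 [520. 184. 129.] [538. 201. 149.]
top z120-150 75 [ 532. -173.  120.] [ 570. -123.  149.]
top 150-190 37 [ 532. -176.  151.] [558. -86. 190.]
top 190-250 236 [ 532. -186.  190.] [566. -85. 243.]
block 196 ((538.9436645507812, 16.982769012451172), (26.51059341430664, 79.88204956054688), 4.981021404266357) [542.4  15.3  99.5] [525.3379   -23.082079] [553.94214   57.660606]
scene z120-150 58 [521. 180. 120.] [539. 199. 147.]
scene z120-150 224 [ 534. -178.  120.] [ 569. -122.  150.]
scene 150-190 284 [ 531. -184.  150.] [569. -85. 190.]
scene 190-250 354 [ 531. -189.  190.] [569. -83. 243.]
[[529. 483.   3.]
 [530. 280.   3.]
 [303. 270.   3.]
 [296. 468.   3.]] [414.5215298  375.50677342   3.        ]
0.9978882436713011
linear [ 2.0000e-04 -1.6889e+00 -1.1328e+00] rot [ 2.382e+00 -2.300e-03  9.000e-04] dist 610.1
```

```bash
python3 -m jog '[{"linear":[0,-0.84,-0.56],"rotation":[1,0,0],"grip":85},{"linear":[0,-0.84,-0.56],"rotation":[1,0,0],"grip":85},{"linear":[0,-0.84,-0.56],"rotation":[1,0,0],"grip":85},{"linear":[0,-0.84,-0.56],"rotation":[1,0,0],"grip":85},{"linear":[0,-0.84,-0.56],"rotation":[1,0,0],"grip":85},{"linear":[0,-0.84,-0.56],"rotation":[1,0,0],"grip":85},{"linear":[0,-0.84,-0.56],"rotation":[1,0,0],"grip":85},{"linear":[0,-0.84,-0.56],"rotation":[1,0,0],"grip":85},{"linear":[0,-0.84,-0.56],"rotation":[1,0,0],"grip":85},{"linear":[0,-0.84,-0.56],"rotation":[1,0,0],"grip":85}]' 60
python3 -c "
from h import *
to([539,19,231],down(0.065))"
```

```text
time_s: 0.93
eef_pos: [350.0, 261.0, 230.7]
ee_rot: [0.657, -0.261, 0.658, 0.26]
force: [0.6, 0.9, 0.0]
grip_width: 0.996
linear [-9.0000e-04 -1.0193e+00 -9.3600e-02] rot [ 1.3789e+00 -3.1000e-03  7.0000e-04] dist 307.1
```

```bash
python3 -m jog '[{"linear":[0,-1,-0.09],"rotation":[1,0,0],"grip":85},{"linear":[0,-1,-0.09],"rotation":[1,0,0],"grip":85},{"linear":[0,-1,-0.09],"rotation":[1,0,0],"grip":85},{"linear":[0,-1,-0.09],"rotation":[1,0,0],"grip":85},{"linear":[0,-1,-0.09],"rotation":[1,0,0],"grip":85},{"linear":[0,-1,-0.09],"rotation":[1,0,0],"grip":85},{"linear":[0,-1,-0.09],"rotation":[1,0,0],"grip":85},{"linear":[0,-1,-0.09],"rotation":[1,0,0],"grip":85},{"linear":[0,-1,-0.09],"rotation":[1,0,0],"grip":85},{"linear":[0,-1,-0.09],"rotation":[1,0,0],"grip":85}]' 60
python3 -c "
from h import *
to([539,19,150],down(0.065))"
```

```text
time_s: 1.77
eef_pos: [535.4, 25.4, 230.3]
ee_rot: [0.701, -0.09, 0.702, 0.09]
force: [0.9, 0.6, -0.5]
grip_width: 0.995
linear [ 0.2677 -0.0237  0.0069] rot [ 3.808e-01 -4.800e-03 -2.000e-04] dist 80.6
```

```bash
python3 -m jog '[{"linear":[0.27,-0.024,0.007],"rotation":[0.38,-0.005,0],"grip":85},{"linear":[0.27,-0.024,0.007],"rotation":[0.38,-0.005,0],"grip":85},{"linear":[0.27,-0.024,0.007],"rotation":[0.38,-0.005,0],"grip":85},{"linear":[0.27,-0.024,0.007],"rotation":[0.38,-0.005,0],"grip":85},{"linear":[0.27,-0.024,0.007],"rotation":[0.38,-0.005,0],"grip":85}]' 60
python3 - <<'E'
from h import *
to([539,19,76],down(0.065))
im,d=capture("scene"); crop(im,170,60,390,310,2.4,"pics/s1.png")
E
```

```text
time_s: 2.18
eef_pos: [539.6, 20.0, 151.7]
ee_rot: [0.708, -0.025, 0.706, 0.024]
force: [0.4, 0.3, 0.8]
grip_width: 0.999
linear [ 0.2524 -0.0031 -0.003 ] rot [0.0082 0.0059 0.0011] dist 75.7
```

View pics/s1.png

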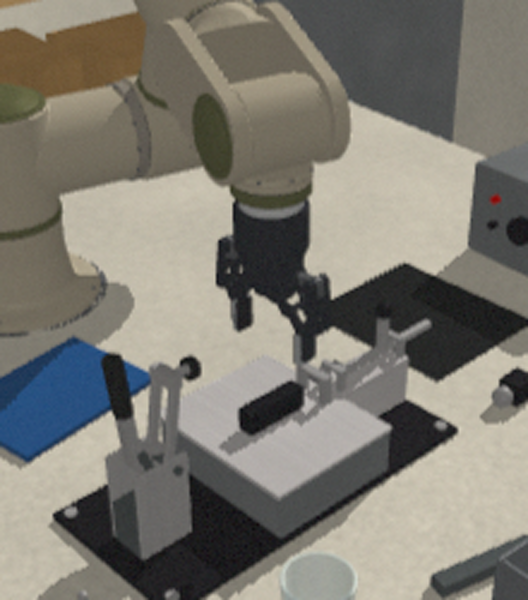

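The open gripper stands above the grip block at about (270,410) in the crop, with the jaws across it and clear of the pad arm. I'll go down and close.

```bash
python3 -m jog '[{"linear":[0.13,-0.003,-0.003],"rotation":[0.008,0.006,0],"grip":85},{"linear":[0.25,-0.003,-0.003],"rotation":[0.008,0.006,0],"grip":85},{"linear":[0.252,-0.003,-0.003],"rotation":[0.008,0.006,0],"grip":85},{"linear":[0.252,-0.003,-0.003],"rotation":[0.008,0.006,0],"grip":85},{"linear":[0.252,-0.003,-0.003],"rotation":[0.008,0.006,0],"grip":10},{"linear":[0.252,-0.003,-0.003],"rotation":[0.008,0.006,0],"grip":10},{"linear":[0.252,-0.003,-0.003],"rotation":[0.008,0.006,0],"grip":10},{"linear":[0.252,-0.003,-0.003],"rotation":[0.008,0.006,0],"grip":10},{"linear":[0.252,-0.003,-0.003],"rotation":[0.008,0.006,0],"grip":10},{"linear":[0.252,-0.003,-0.003],"rotation":[0.008,0.006,0],"grip":10},{"linear":[0.252,-0.003,-0.003],"rotation":[0.008,0.006,0],"grip":10},{"linear":[0.252,-0.003,-0.003],"rotation":[0.008,0.006,0],"grip":10}]' 80
python3 - <<'E'
from h import *
to([539,19,76],down(0.065)); print(sense()["grip_width"]*85.4, sense()["force"])
E
```

```text
time_s: 3.23
eef_pos: [539.8, 18.7, 77.4]
ee_rot: [0.708, -0.023, 0.706, 0.022]
force: [-1.5, 0.3, 6.0]
grip_width: 0.24
linear [ 0.0047  0.0013 -0.0026] rot [-0.001   0.0046  0.0023] dist 1.6
20.49298642022504 [-1.5320221   0.2615739   6.01416993]
```

```bash
python3 -m jog '[{"linear":[-0.03,0,0],"rotation":[0,0,0],"grip":10},{"linear":[-0.08,0,0],"rotation":[0,0,0],"grip":10},{"linear":[-0.14,0,0],"rotation":[0,0,0],"grip":10},{"linear":[-0.2,0,0],"rotation":[0,0,0],"grip":10},{"linear":[-0.26,0,0],"rotation":[0,0,0],"grip":10},{"linear":[-0.32,0,0],"rotation":[0,0,0],"grip":10},{"linear":[-0.38,0,0],"rotation":[0,0,0],"grip":10},{"linear":[-0.4,0,0],"rotation":[0,0,0],"grip":10},{"linear":[-0.4,0,0],"rotation":[0,0,0],"grip":10}]' 80
python3 - <<'E'
from h import *
im,d=capture("scene"); crop(im,170,60,390,310,2.4,"pics/s2.png")
to([412,373,197],down(0.065));print(sense()["force"],sense()["wrist_torque"])
E
```

```text
time_s: 3.98
eef_pos: [539.9, 18.7, 198.7]
ee_rot: [0.708, -0.023, 0.705, 0.022]
force: [0.1, -0.1, -4.0]
grip_width: 0.244
linear [-1.2000e-03  1.2055e+00 -3.4750e-01] rot [-0.0009  0.0046  0.0023] dist 376.4
[ 0.30374305  0.21800268 -3.89183044] [-0.00112019  0.04914613  0.03655601]
```

View pics/s2.png

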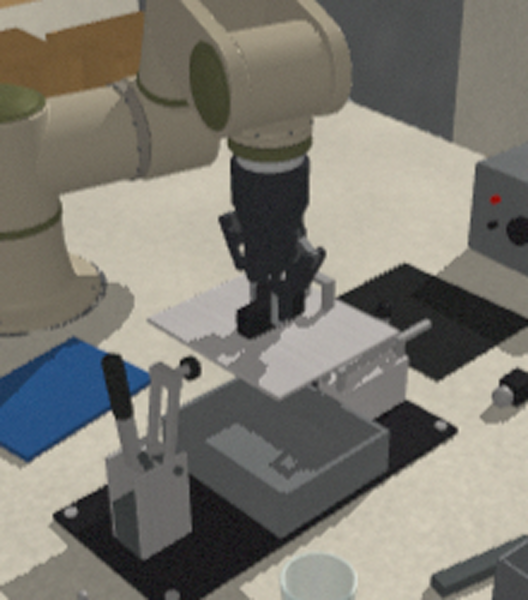

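The lid is up, level and held at (280,330), and the case is empty. I'll carry it to the mat.

```bash
python3 -m jog '[{"linear":[0,0.04,-0.01],"rotation":[0,0,0],"grip":10},{"linear":[0,0.12,-0.03],"rotation":[0,0,0],"grip":10},{"linear":[0,0.22,-0.06],"rotation":[0,0,0],"grip":10},{"linear":[0,0.32,-0.09],"rotation":[0,0,0],"grip":10},{"linear":[0,0.42,-0.12],"rotation":[0,0,0],"grip":10},{"linear":[0,0.52,-0.15],"rotation":[0,0,0],"grip":10},{"linear":[0,0.62,-0.18],"rotation":[0,0,0],"grip":10},{"linear":[0,0.72,-0.21],"rotation":[0,0,0],"grip":10},{"linear":[0,0.82,-0.24],"rotation":[0,0,0],"grip":10},{"linear":[0,0.92,-0.27],"rotation":[0,0,0],"grip":10},{"linear":[0,1,-0.3],"rotation":[0,0,0],"grip":10},{"linear":[0,1,-0.3],"rotation":[0,0,0],"grip":10}]' 80
python3 - <<'E'
from h import *
to([412,373,60],down(0.065));to([412,373,25],down(0.065))
E
```

```text
time_s: 5.03
eef_pos: [427.1, 316.0, 195.3]
ee_rot: [0.706, -0.025, 0.707, 0.024]
force: [-0.3, 1.0, -3.6]
grip_width: 0.239
linear [ 0.451   0.1931 -0.0367] rot [ 0.0075 -0.0017  0.0011] dist 147.6
linear [ 0.5677  0.1932 -0.0366] rot [ 0.0075 -0.0017  0.0011] dist 180.2
```

```bash
python3 -m jog '[{"linear":[0.04,0.05,-0.01],"rotation":[0,0,0],"grip":10},{"linear":[0.1,0.1,-0.02],"rotation":[0,0,0],"grip":10},{"linear":[0.18,0.16,-0.03],"rotation":[0,0,0],"grip":10},{"linear":[0.26,0.193,-0.037],"rotation":[0,0,0],"grip":10},{"linear":[0.34,0.193,-0.037],"rotation":[0,0,0],"grip":10},{"linear":[0.42,0.193,-0.037],"rotation":[0,0,0],"grip":10},{"linear":[0.48,0.193,-0.037],"rotation":[0,0,0],"grip":10},{"linear":[0.52,0.193,-0.037],"rotation":[0,0,0],"grip":10},{"linear":[0.54,0.193,-0.037],"rotation":[0,0,0],"grip":10},{"linear":[0.555,0.193,-0.037],"rotation":[0,0,0],"grip":10},{"linear":[0.565,0.193,-0.037],"rotation":[0,0,0],"grip":10},{"linear":[0.57,0.193,-0.037],"rotation":[0,0,0],"grip":10},{"linear":[0.57,0.193,-0.037],"rotation":[0,0,0],"grip":10},{"linear":[0.57,0.193,-0.037],"rotation":[0,0,0],"grip":10}]' 80
python3 - <<'E'
from h import *
p,r=tool();print(p,sense()["force"])
E
```

```text
time_s: 6.2
eef_pos: [412.1, 373.1, 24.8]
ee_rot: [0.707, -0.024, 0.707, 0.024]
force: [0.1, -0.7, -3.9]
grip_width: 0.24
[412.09656861 373.10334383  24.80271556] [ 0.14987818 -0.69408353 -3.92581749]
```

```bash
python3 -m jog '[{"linear":[0.005,0,0],"rotation":[0,0,0],"grip":10},{"linear":[0.008,0,0],"rotation":[0,0,0],"grip":10},{"linear":[0.008,0,0],"rotation":[0,0,0],"grip":10},{"linear":[0.008,0,0],"rotation":[0,0,0],"grip":10}]' 80
```

```text
time_s: 6.53
eef_pos: [412.3, 373.2, 24.5]
ee_rot: [0.707, -0.024, 0.706, 0.024]
force: [-7.0, -4.8, 14.9]
grip_width: 0.237
```

```bash
python3 -m jog '[{"linear":[-0.003,0,0],"rotation":[0,0,0],"grip":80},{"linear":[-0.003,0,0],"rotation":[0,0,0],"grip":80},{"linear":[-0.003,0,0],"rotation":[0,0,0],"grip":80},{"linear":[-0.003,0,0],"rotation":[0,0,0],"grip":80},{"linear":[-0.003,0,0],"rotation":[0,0,0],"grip":80},{"linear":[-0.003,0,0],"rotation":[0,0,0],"grip":80},{"linear":[-0.1,0,0],"rotation":[0,0,0],"grip":80},{"linear":[-0.2,0,0],"rotation":[0,0,0],"grip":80},{"linear":[-0.3,0,0],"rotation":[0,0,0],"grip":80},{"linear":[-0.4,0,0],"rotation":[0,0,0],"grip":80},{"linear":[-0.5,0,0],"rotation":[0,0,0],"grip":80},{"linear":[-0.5,0,0],"rotation":[0,0,0],"grip":80}]' 80
python3 - <<'E'
from h import *
for n in ("top","scene"):
    im,d=capture(n); cv2.imwrite(f"pics/{n}3.png",im[:,:,::-1]); np.save(f"{n}3.npy",d)
E
```

```text
time_s: 7.53
eef_pos: [414.1, 374.4, 180.2]
ee_rot: [0.71, -0.023, 0.703, 0.026]
force: [0.2, -0.0, 0.8]
grip_width: 0.937
```

View pics/top3.png

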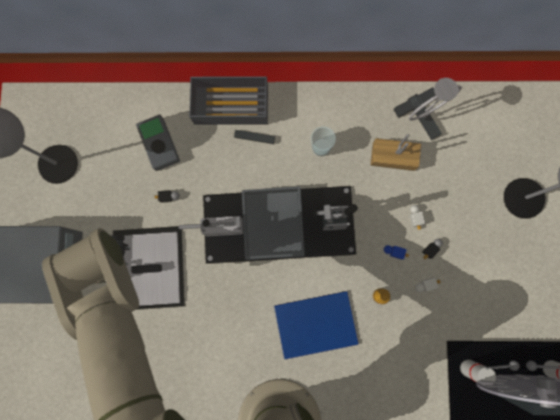

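View pics/scene3.png

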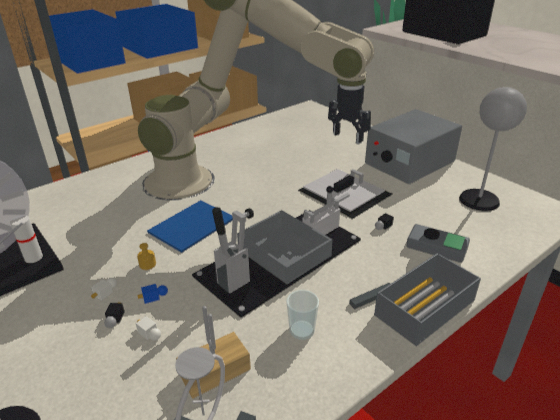

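The lid lies on the mat at (150,268). Only two black electrodes are present, and the area the arm hid earlier is clear. Next I'll measure the first electrode precisely.

Run:
```python
from h import *
im=cv2.imread("pics/top3.png");d=np.load("top3.npy");C=cloud("top",d)
print(np.abs(d-np.load("top0.npy"))[190:203,158:185].max())
for c,z in(((620,325),0),((469,-420),0)):
    m=(np.hypot(C[...,0]-c[0],C[...,1]-c[1])<50)&(C[...,2]>22)&(C[...,2]<45)
    g=im.max(2); mb=m&(g<70)
    p=C[m];r=cv2.minAreaRect(p[:,:2].astype(np.float32));print(r,p[:,2].max())
    p=C[mb];print("dark",mb.sum(),p.mean(0).round(1),cv2.minAreaRect(p[:,:2].astype(np.float32)))
    q=p[:,:2]-p[:,:2].mean(0)
    pc=C[m][:,:2];w,v=np.linalg.eigh(np.cov(pc.T));print("axis",np.degrees(np.arctan2(v[1,1],v[0,1])))
# predicted overlay check
def draw(im,x,y,a,s,u0,v0):
    for zz in(0,30):
        pts=[]
        for dx,dy in((-18,-15),(18,-15),(18,15),(-18,15)):
            pp=[x+dx*np.cos(a)-dy*np.sin(a),y+dx*np.sin(a)+dy*np.cos(a),zz]
            pts.append((proj("top",pp)-[u0,v0]+.5)*s)
        cv2.polylines(im,[np.int32(pts)],True,(0,255,0) if zz else (0,0,255),1)
    for t in(-30,42):
        pts=(proj("top",[x+t*np.cos(a),y+t*np.sin(a),15])-[u0,v0]+.5)*s
        cv2.circle(im,tuple(np.int32(pts)),4,(255,255,0),1)
a=cv2.resize(im[180:212,148:188],None,fx=10,fy=10,interpolation=cv2.INTER_CUBIC)
draw(a,619,328,np.radians(-87),10,148,180)
b=cv2.resize(im[230:270,410:450],None,fx=8,fy=8,interpolation=cv2.INTER_CUBIC)
draw(b,468,-420,np.radians(-45),8,410,230)
cv2.imwrite("pics/ov.png",np.hstack([a,b]))
```

```text
1393.6383
((620.85546875, 324.6269226074219), (30.30955696105957, 62.97359848022461), 5.088759422302246) 35.869521940866434
dark 111 [619.2 330.8  29.4] ((619.0342407226562, 331.41900634765625), (27.75687599182129, 32.40930938720703), 5.796069622039795)
axis 92.79068795321409
((473.96807861328125, -428.8190612792969), (30.946561813354492, 56.99319839477539), 44.87620544433594) 36.619164274436116
dark 148 [ 465.9 -421.2   29.2] ((466.91748046875, -422.0432434082031), (30.515695571899414, 37.44048309326172), 44.8762092590332)
axis 135.7022223300255
```

View pics/ov.png

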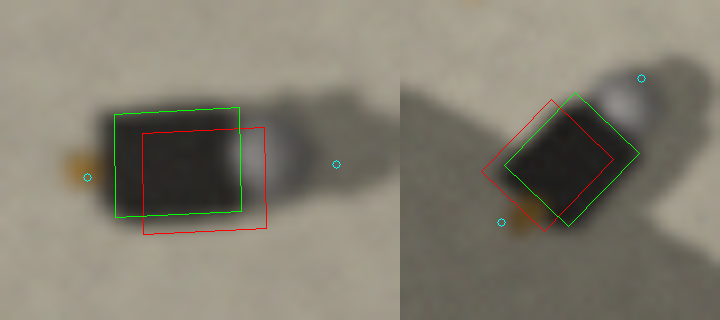

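```bash
python3 -c "
from h import *
to([619.5,330.5,120],down(0.052))"
```

```text
linear [ 0.185  -0.1903  0.6784] rot [ 0.0341  0.0053 -0.0018] dist 218.5
```

```bash
python3 -m jog '[{"linear":[0,-0.08,0.2],"rotation":[0.034,0.005,0],"grip":75},{"linear":[0.185,-0.19,0.678],"rotation":[0.034,0.005,0],"grip":75},{"linear":[0.185,-0.19,0.678],"rotation":[0.034,0.005,0],"grip":75},{"linear":[0.185,-0.19,0.678],"rotation":[0.034,0.005,0],"grip":75},{"linear":[0.185,-0.19,0.678],"rotation":[0.034,0.005,0],"grip":75},{"linear":[0.185,-0.19,0.678],"rotation":[0.034,0.005,0],"grip":75},{"linear":[0.185,-0.19,0.678],"rotation":[0.034,0.005,0],"grip":75},{"linear":[0.185,-0.19,0.678],"rotation":[0.034,0.005,0],"grip":75},{"linear":[0.185,-0.19,0.678],"rotation":[0.034,0.005,0],"grip":75},{"linear":[0.185,-0.19,0.678],"rotation":[0.034,0.005,0],"grip":75}]' 50
python3 - <<'E'
from h import *
im,d=capture("scene"); crop(im,300,100,480,260,4,"pics/s4.png")
im,d=capture("top"); crop(im,100,140,240,240,4,"pics/t4.png")
to([619.5,330.5,5],down(0.052))
E
```

```text
time_s: 8.47
eef_pos: [618.4, 331.3, 120.5]
ee_rot: [0.707, -0.018, 0.707, 0.019]
force: [-0.1, 0.6, 0.3]
grip_width: 0.877
linear [ 0.3861 -0.0029  0.0022] rot [ 0.002   0.0018 -0.0023] dist 115.8
```

View pics/s4.png

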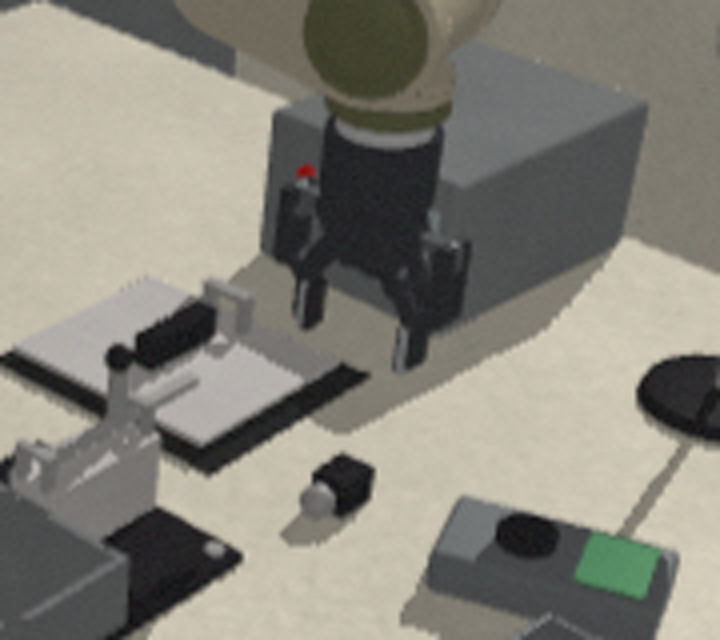

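The gripper hangs over electrode A at (340,485) in the crop, with free space on both sides. I'll go down and grasp.

```bash
python3 -m jog '[{"linear":[0.13,-0.003,0.002],"rotation":[0,0,0],"grip":75},{"linear":[0.25,-0.003,0.002],"rotation":[0,0,0],"grip":75},{"linear":[0.35,-0.003,0.002],"rotation":[0,0,0],"grip":75},{"linear":[0.386,-0.003,0.002],"rotation":[0,0,0],"grip":75},{"linear":[0.386,-0.003,0.002],"rotation":[0,0,0],"grip":75},{"linear":[0.386,-0.003,0.002],"rotation":[0,0,0],"grip":15},{"linear":[0.386,-0.003,0.002],"rotation":[0,0,0],"grip":15},{"linear":[0.386,-0.003,0.002],"rotation":[0,0,0],"grip":15},{"linear":[0.386,-0.003,0.002],"rotation":[0,0,0],"grip":15},{"linear":[0.386,-0.003,0.002],"rotation":[0,0,0],"grip":15},{"linear":[0.386,-0.003,0.002],"rotation":[0,0,0],"grip":15},{"linear":[0.386,-0.003,0.002],"rotation":[0,0,0],"grip":15}]' 50
python3 - <<'E'
from h import *
print(sense()["grip_width"]*85.4, tool()[0])
E
```

```text
time_s: 9.57
eef_pos: [620.4, 330.8, 7.2]
ee_rot: [0.708, -0.018, 0.705, 0.02]
force: [-0.6, -0.8, 6.3]
grip_width: 0.343
29.262623226559242 [620.44612639 330.82088226   7.21971057]
```

```bash
python3 -m jog '[{"linear":[-0.05,0,0],"rotation":[0,0,0],"grip":15},{"linear":[-0.15,0,0],"rotation":[0,0,0],"grip":15},{"linear":[-0.27,0,0],"rotation":[0,0,0],"grip":15},{"linear":[-0.4,0,0],"rotation":[0,0,0],"grip":15},{"linear":[-0.5,0,0],"rotation":[0,0,0],"grip":15},{"linear":[-0.6,0,0],"rotation":[0,0,0],"grip":15},{"linear":[-0.6,0,0],"rotation":[0,0,0],"grip":15}]' 50
python3 - <<'E'
from h import *
print(sense()["grip_width"]*85.4)
st=lambda x,y:np.array([539.3+x*np.cos(.065)-y*np.sin(.065),18.8+x*np.sin(.065)+y*np.cos(.065)])
to([*st(-35,6),187],down(.065));print(st(-35,6))
E
```

```text
time_s: 10.15
eef_pos: [621.5, 331.1, 195.3]
ee_rot: [0.712, -0.017, 0.701, 0.021]
force: [0.9, 1.4, 0.8]
grip_width: 0.339
28.968149003416684
linear [ 0.0155 -1.0065 -0.4463] rot [-0.0236  0.0313 -0.0104] dist 330.3
[503.98418604  22.5139311 ]
```

```bash
python3 -m jog '[{"linear":[0,-0.05,-0.02],"rotation":[0,0,0],"grip":15},{"linear":[0,-0.13,-0.06],"rotation":[-0.024,0.031,-0.01],"grip":15},{"linear":[0,-0.24,-0.1],"rotation":[-0.024,0.031,-0.01],"grip":15},{"linear":[0,-0.35,-0.15],"rotation":[-0.024,0.031,-0.01],"grip":15},{"linear":[0,-0.46,-0.2],"rotation":[-0.024,0.031,-0.01],"grip":15},{"linear":[0,-0.57,-0.25],"rotation":[-0.024,0.031,-0.01],"grip":15},{"linear":[0,-0.68,-0.3],"rotation":[-0.024,0.031,-0.01],"grip":15},{"linear":[0,-0.79,-0.35],"rotation":[-0.024,0.031,-0.01],"grip":15},{"linear":[0,-0.9,-0.4],"rotation":[-0.024,0.031,-0.01],"grip":15},{"linear":[0.015,-1,-0.445],"rotation":[-0.024,0.031,-0.01],"grip":15},{"linear":[0.015,-1,-0.445],"rotation":[-0.024,0.031,-0.01],"grip":15},{"linear":[0.015,-1,-0.445],"rotation":[-0.024,0.031,-0.01],"grip":15}]' 50
python3 - <<'E'
from h import *
print(sense()["grip_width"]*85.4)
to([504,22.5,27],down(.065))
im,d=capture("scene"); crop(im,170,80,390,310,2.6,"pics/s5.png")
E
```

```text
time_s: 11.15
eef_pos: [503.9, 23.4, 187.4]
ee_rot: [0.707, -0.022, 0.707, 0.022]
force: [0.4, 1.4, -0.0]
grip_width: 0.339
28.91542234307619
linear [ 5.346e-01 -3.200e-03 -2.000e-04] rot [-0.0051  0.0009 -0.0006] dist 160.4
```

View pics/s5.png

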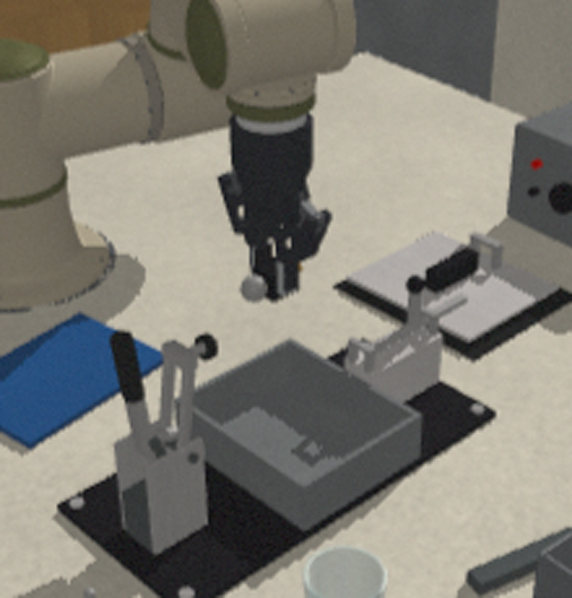

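The electrode is held level at (270,285), over the near half of the case. I'll lower it.

```bash
python3 -m jog '[{"linear":[0.08,-0.003,0],"rotation":[0,0,0],"grip":15},{"linear":[0.18,-0.003,0],"rotation":[0,0,0],"grip":15},{"linear":[0.28,-0.003,0],"rotation":[0,0,0],"grip":15},{"linear":[0.38,-0.003,0],"rotation":[0,0,0],"grip":15},{"linear":[0.46,-0.003,0],"rotation":[0,0,0],"grip":15},{"linear":[0.51,-0.003,0],"rotation":[0,0,0],"grip":15},{"linear":[0.53,-0.003,0],"rotation":[0,0,0],"grip":15},{"linear":[0.542,-0.003,0],"rotation":[0,0,0],"grip":15},{"linear":[0.547,-0.003,0],"rotation":[0,0,0],"grip":15},{"linear":[0.547,-0.003,0],"rotation":[0,0,0],"grip":15},{"linear":[0.547,-0.003,0],"rotation":[0,0,0],"grip":15}]' 50
```

```text
time_s: 12.12
eef_pos: [505.2, 23.7, 24.3]
ee_rot: [0.708, -0.023, 0.706, 0.023]
force: [-0.3, 0.4, -1.1]
grip_width: 0.341
```

Near the floor (contact is expected at about 23). I'll open partly and withdraw.

```bash
python3 -m jog '[{"linear":[0.003,0,0],"rotation":[0,0,0],"grip":15},{"linear":[0.003,0,0],"rotation":[0,0,0],"grip":48},{"linear":[0.003,0,0],"rotation":[0,0,0],"grip":48},{"linear":[0.003,0,0],"rotation":[0,0,0],"grip":48},{"linear":[0.003,0,0],"rotation":[0,0,0],"grip":48},{"linear":[0.003,0,0],"rotation":[0,0,0],"grip":48},{"linear":[-0.07,0,0],"rotation":[0,0,0],"grip":48},{"linear":[-0.17,0,0],"rotation":[0,0,0],"grip":48},{"linear":[-0.3,0,0],"rotation":[0,0,0],"grip":48},{"linear":[-0.42,0,0],"rotation":[0,0,0],"grip":48},{"linear":[-0.54,0,0],"rotation":[0,0,0],"grip":48},{"linear":[-0.66,0,0],"rotation":[0,0,0],"grip":48},{"linear":[-0.78,0,0],"rotation":[0,0,0],"grip":60},{"linear":[-0.88,0,0],"rotation":[0,0,0],"grip":75},{"linear":[-0.9,0,0],"rotation":[0,0,0],"grip":75}]' 50
python3 - <<'E'
from h import *
for n in ("top","scene"):
    im,d=capture(n); cv2.imwrite(f"pics/{n}6.png",im[:,:,::-1]); np.save(f"{n}6.npy",d)
crop(im,170,170,390,310,3.6,"pics/s6.png")
E
```

```text
time_s: 13.37
eef_pos: [505.6, 23.5, 299.5]
ee_rot: [0.711, -0.023, 0.703, 0.022]
force: [0.5, 0.6, 0.1]
grip_width: 0.872
```

View pics/s6.png

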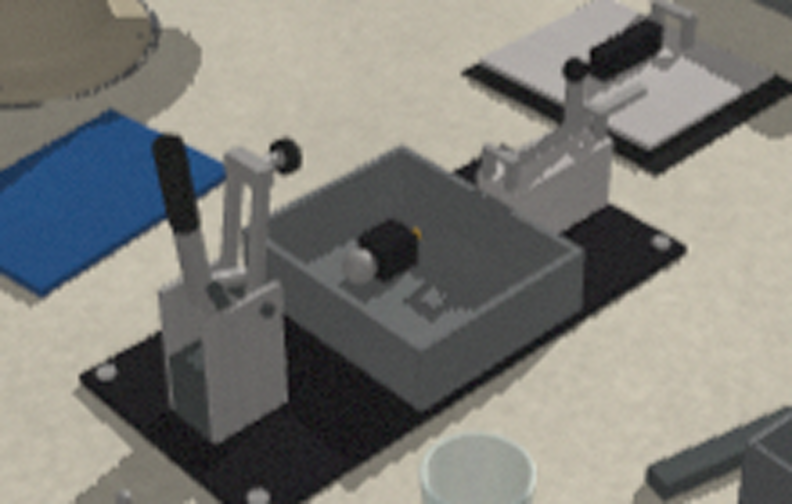

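View pics/top6.png

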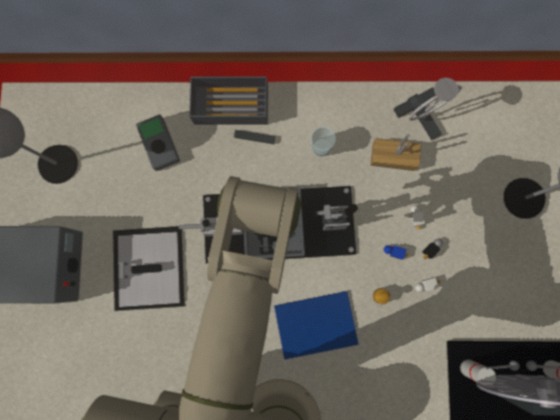

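Electrode A lies flat in the case at (385,250) in the crop. B is still at (431,249) in the top view. I'll re-measure B and then go.

Run:
```python
from h import *
im=cv2.imread("pics/top6.png");d=np.load("top6.npy");C=cloud("top",d)
c=(469,-420)
m=(np.hypot(C[...,0]-c[0],C[...,1]-c[1])<50)&(C[...,2]>22)&(C[...,2]<45)
mb=m&(im.max(2)<70);p=C[mb];print("dark",mb.sum(),p.mean(0).round(1),cv2.minAreaRect(p[:,:2].astype(np.float32)))
pc=C[m][:,:2];w,v=np.linalg.eigh(np.cov(pc.T));print("axis",np.degrees(np.arctan2(v[1,1],v[0,1])))
to([466.5,-421.5,300],down(np.radians(45.5)))
```

```text
dark 141 [ 466.4 -421.2   29.8] ((467.22186279296875, -422.8231201171875), (30.3796329498291, 38.844425201416016), 45.4673957824707)
axis 137.04751621866217
linear [-0.0157 -1.4724 -0.2228] rot [-1.4595  0.0094  0.0052] dist 446.8
```

```bash
python3 -m jog '[{"linear":[0,-0.12,-0.02],"rotation":[-0.2,0.009,0],"grip":60},{"linear":[0,-1,-0.15],"rotation":[-1,0.009,0],"grip":60},{"linear":[0,-1,-0.15],"rotation":[-1,0.009,0],"grip":60},{"linear":[0,-1,-0.15],"rotation":[-1,0.009,0],"grip":60},{"linear":[0,-1,-0.15],"rotation":[-1,0.009,0],"grip":60},{"linear":[0,-1,-0.15],"rotation":[-1,0.009,0],"grip":60},{"linear":[0,-1,-0.15],"rotation":[-1,0.009,0],"grip":60},{"linear":[0,-1,-0.15],"rotation":[-1,0.009,0],"grip":60},{"linear":[0,-1,-0.15],"rotation":[-1,0.009,0],"grip":60},{"linear":[0,-1,-0.15],"rotation":[-1,0.009,0],"grip":60}]' 50
python3 - <<'E'
from h import *
to([466.5,-421.5,130],down(np.radians(46)))
E
```

```text
time_s: 14.3
eef_pos: [478.5, -279.6, 292.9]
ee_rot: [0.679, -0.195, 0.68, 0.197]
force: [-0.1, 0.2, 0.0]
grip_width: 0.701
linear [ 0.5425 -0.38   -0.2852] rot [-0.482  -0.0016 -0.0041] dist 216.4
```

```bash
python3 -m jog '[{"linear":[0,-0.12,-0.09],"rotation":[-0.2,0,0],"grip":60},{"linear":[0.05,-0.22,-0.16],"rotation":[-0.4,0,0],"grip":60},{"linear":[0.54,-0.38,-0.285],"rotation":[-0.482,0,0],"grip":60},{"linear":[0.54,-0.38,-0.285],"rotation":[-0.482,0,0],"grip":60},{"linear":[0.54,-0.38,-0.285],"rotation":[-0.482,0,0],"grip":60},{"linear":[0.54,-0.38,-0.285],"rotation":[-0.482,0,0],"grip":60},{"linear":[0.54,-0.38,-0.285],"rotation":[-0.482,0,0],"grip":60},{"linear":[0.54,-0.38,-0.285],"rotation":[-0.482,0,0],"grip":60},{"linear":[0.54,-0.38,-0.285],"rotation":[-0.482,0,0],"grip":60},{"linear":[0.54,-0.38,-0.285],"rotation":[-0.482,0,0],"grip":60}]' 50
python3 - <<'E'
from h import *
to([466.5,-421.5,5],down(np.radians(46)))
im,d=capture("scene"); crop(im,50,140,250,380,2.5,"pics/s7.png")
E
```

```text
time_s: 15.13
eef_pos: [467.7, -421.0, 133.4]
ee_rot: [0.651, -0.277, 0.651, 0.276]
force: [0.2, -1.1, -0.5]
grip_width: 0.703
linear [ 0.4281  0.0024 -0.0036] rot [ 0.0028 -0.002   0.0035] dist 128.4
```

View pics/s7.png

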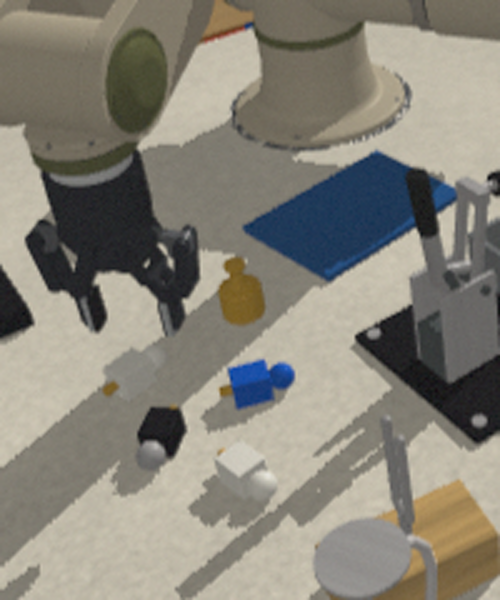

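The black electrode is at (160,435) in the crop, with the gripper above it and the jaws square to its axis. The look-alikes are clear. I'll go down and grasp.

```bash
python3 -m jog '[{"linear":[0.13,0.002,-0.003],"rotation":[0,0,0],"grip":60},{"linear":[0.25,0.002,-0.003],"rotation":[0,0,0],"grip":60},{"linear":[0.36,0.002,-0.003],"rotation":[0,0,0],"grip":60},{"linear":[0.425,0.002,-0.003],"rotation":[0,0,0],"grip":60},{"linear":[0.428,0.002,-0.003],"rotation":[0,0,0],"grip":60},{"linear":[0.428,0.002,-0.003],"rotation":[0,0,0],"grip":60},{"linear":[0.428,0.002,-0.003],"rotation":[0,0,0],"grip":15},{"linear":[0.428,0.002,-0.003],"rotation":[0,0,0],"grip":15},{"linear":[0.428,0.002,-0.003],"rotation":[0,0,0],"grip":15},{"linear":[0.428,0.002,-0.003],"rotation":[0,0,0],"grip":15},{"linear":[0.428,0.002,-0.003],"rotation":[0,0,0],"grip":15},{"linear":[0.428,0.002,-0.003],"rotation":[0,0,0],"grip":15}]' 50
python3 -c "
from h import *
print(sense()['grip_width']*85.4, tool()[0])"
```

```text
time_s: 16.18
eef_pos: [467.5, -422.5, 7.3]
ee_rot: [0.651, -0.279, 0.65, 0.275]
force: [0.1, 1.1, 7.5]
grip_width: 0.34
29.010991451556208 [ 467.46635179 -422.51738937    7.32921081]
```

```bash
python3 -m jog '[{"linear":[-0.05,0,0],"rotation":[0,0,0],"grip":15},{"linear":[-0.15,0,0],"rotation":[0,0,0],"grip":15},{"linear":[-0.27,0,0],"rotation":[0,0,0],"grip":15},{"linear":[-0.4,0,0],"rotation":[0,0,0],"grip":15},{"linear":[-0.52,0,0],"rotation":[0,0,0],"grip":15},{"linear":[-0.64,0,0],"rotation":[0,0,0],"grip":15},{"linear":[-0.76,0,0],"rotation":[0,0,0],"grip":15},{"linear":[-0.88,0,0],"rotation":[0,0,0],"grip":15},{"linear":[-0.98,0,0],"rotation":[0,0,0],"grip":15},{"linear":[-1,0,0],"rotation":[0,0,0],"grip":15},{"linear":[-1,0,0],"rotation":[0,0,0],"grip":15}]' 50
python3 - <<'E'
from h import *
print(sense()["grip_width"]*85.4)
st=lambda x,y:np.array([539.3+x*np.cos(.065)-y*np.sin(.065),18.8+x*np.sin(.065)+y*np.cos(.065)])
to([*st(35,6),300],down(.065));print(st(35,6))
E
```

```text
time_s: 17.1
eef_pos: [466.8, -421.3, 310.4]
ee_rot: [0.651, -0.281, 0.65, 0.273]
force: [0.2, 0.6, -2.0]
grip_width: 0.34
29.02414138756465
linear [0.0229 0.7799 1.324 ] rot [1.4786 0.0036 0.0231] dist 461.0
[573.8363631   27.06072782]
```

```bash
python3 -m jog '[{"linear":[0,0.03,0.05],"rotation":[0.08,0,0],"grip":15},{"linear":[0,0.08,0.14],"rotation":[0.2,0,0],"grip":15},{"linear":[0,0.14,0.24],"rotation":[0.3,0,0],"grip":15},{"linear":[0,0.2,0.34],"rotation":[0.4,0,0],"grip":15},{"linear":[0,0.26,0.44],"rotation":[0.5,0,0],"grip":15},{"linear":[0,0.32,0.54],"rotation":[0.6,0,0],"grip":15},{"linear":[0,0.38,0.64],"rotation":[0.7,0,0],"grip":15},{"linear":[0,0.44,0.74],"rotation":[0.8,0,0],"grip":15},{"linear":[0,0.5,0.84],"rotation":[0.9,0,0],"grip":15},{"linear":[0,0.56,0.94],"rotation":[1,0,0],"grip":15},{"linear":[0,0.58,0.98],"rotation":[1,0,0],"grip":15},{"linear":[0,0.58,0.98],"rotation":[1,0,0],"grip":15}]' 50
python3 - <<'E'
from h import *
print(sense()["grip_width"]*85.4)
to([573.8,27,300],down(.065));to([573.8,27,180],down(.065))
E
```

```text
time_s: 18.1
eef_pos: [545.5, -86.0, 306.7]
ee_rot: [0.7, -0.112, 0.697, 0.105]
force: [-0.2, 0.0, -0.8]
grip_width: 0.339
28.987816821044746
linear [0.0196 0.3306 0.2043] rot [0.4871 0.0063 0.0181] dist 116.7
linear [0.4196 0.3343 0.2035] rot [0.4871 0.0063 0.0181] dist 172.1
```

```bash
python3 -m jog '[{"linear":[0,0.05,0.03],"rotation":[0.1,0,0],"grip":15},{"linear":[0,0.13,0.08],"rotation":[0.25,0.006,0.018],"grip":15},{"linear":[0,0.22,0.14],"rotation":[0.4,0.006,0.018],"grip":15},{"linear":[0,0.3,0.18],"rotation":[0.487,0.006,0.018],"grip":15},{"linear":[0.08,0.334,0.204],"rotation":[0.487,0.006,0.018],"grip":15},{"linear":[0.18,0.334,0.204],"rotation":[0.487,0.006,0.018],"grip":15},{"linear":[0.28,0.334,0.204],"rotation":[0.487,0.006,0.018],"grip":15},{"linear":[0.38,0.334,0.204],"rotation":[0.487,0.006,0.018],"grip":15},{"linear":[0.42,0.334,0.204],"rotation":[0.487,0.006,0.018],"grip":15},{"linear":[0.42,0.334,0.204],"rotation":[0.487,0.006,0.018],"grip":15}]' 50
python3 - <<'E'
from h import *
print(sense()["grip_width"]*85.4)
to([573.8,27,24],down(.065))
im,d=capture("scene"); crop(im,170,80,390,310,2.6,"pics/s8.png")
E
```

```text
time_s: 18.93
eef_pos: [572.2, 25.8, 175.8]
ee_rot: [0.704, -0.022, 0.709, 0.023]
force: [-0.0, -0.5, -0.5]
grip_width: 0.342
29.198668169653306
linear [0.506  0.0029 0.0092] rot [-0.0011 -0.0143 -0.0025] dist 151.8
```

View pics/s8.png

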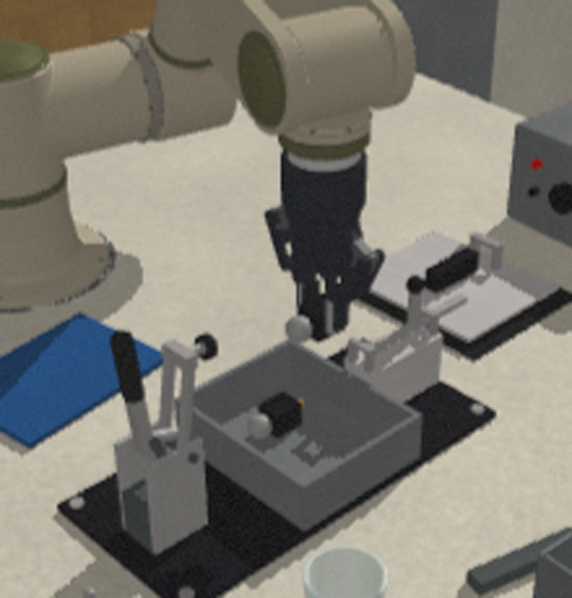

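Electrode B is held at (315,325) and A is still in the case. I'll lower it.

```bash
python3 -m jog '[{"linear":[0.06,0.003,0.009],"rotation":[0,-0.014,0],"grip":15},{"linear":[0.15,0.003,0.009],"rotation":[0,-0.014,0],"grip":15},{"linear":[0.25,0.003,0.009],"rotation":[0,-0.014,0],"grip":15},{"linear":[0.35,0.003,0.009],"rotation":[0,-0.014,0],"grip":15},{"linear":[0.43,0.003,0.009],"rotation":[0,-0.014,0],"grip":15},{"linear":[0.48,0.003,0.009],"rotation":[0,-0.014,0],"grip":15},{"linear":[0.5,0.003,0.009],"rotation":[0,-0.014,0],"grip":15},{"linear":[0.508,0.003,0.009],"rotation":[0,-0.014,0],"grip":15},{"linear":[0.508,0.003,0.009],"rotation":[0,-0.014,0],"grip":15},{"linear":[0.508,0.003,0.009],"rotation":[0,-0.014,0],"grip":15}]' 50
```

```text
time_s: 19.82
eef_pos: [576.3, 26.7, 27.4]
ee_rot: [0.709, -0.023, 0.705, 0.023]
force: [0.6, 0.5, -0.5]
grip_width: 0.344
```

```bash
python3 -m jog '[{"linear":[0.008,0,0],"rotation":[0,0,0],"grip":15},{"linear":[0.013,0,0],"rotation":[0,0,0],"grip":15},{"linear":[0.013,0,0],"rotation":[0,0,0],"grip":15},{"linear":[0.013,0,0],"rotation":[0,0,0],"grip":15}]' 50
```

```text
time_s: 20.15
eef_pos: [576.4, 26.6, 23.7]
ee_rot: [0.709, -0.023, 0.704, 0.023]
force: [-0.4, 0.6, 0.2]
grip_width: 0.337
```

```bash
python3 -m jog '[{"linear":[0.002,0,0],"rotation":[0,0,0],"grip":46},{"linear":[0.002,0,0],"rotation":[0,0,0],"grip":46},{"linear":[0.002,0,0],"rotation":[0,0,0],"grip":46},{"linear":[0.002,0,0],"rotation":[0,0,0],"grip":46},{"linear":[0.002,0,0],"rotation":[0,0,0],"grip":46},{"linear":[-0.07,0,0],"rotation":[0,0,0],"grip":46},{"linear":[-0.17,0,0],"rotation":[0,0,0],"grip":46},{"linear":[-0.3,0,0],"rotation":[0,0,0],"grip":46},{"linear":[-0.42,0,0],"rotation":[0,0,0],"grip":46},{"linear":[-0.54,0,0],"rotation":[0,0,0],"grip":46},{"linear":[-0.6,0,0],"rotation":[0,0,0],"grip":75},{"linear":[-0.6,0,0],"rotation":[0,0,0],"grip":75}]' 50
python3 - <<'E'
from h import *
im,d=capture("scene"); crop(im,170,170,390,310,3.6,"pics/s9.png")
d=np.load("top3.npy");C=cloud("top",d);im=cv2.imread("pics/top3.png")
p=C[262:274,133:162];im2=im[262:274,133:162];m=(p[...,2]>38)&(p[...,2]<56);print(m.sum(),p[m].mean(0) if m.any() else 0)
to([412,373,170],down(0.065))
E
```

```text
time_s: 21.15
eef_pos: [576.8, 26.4, 208.5]
ee_rot: [0.712, -0.023, 0.702, 0.022]
force: [0.5, 0.2, 0.2]
grip_width: 0.805
215 [412.27909591 369.64115361  46.02198701]
linear [ 0.1124  1.1878 -0.4719] rot [-0.001   0.0205  0.0021] dist 384.9
```

View pics/s9.png

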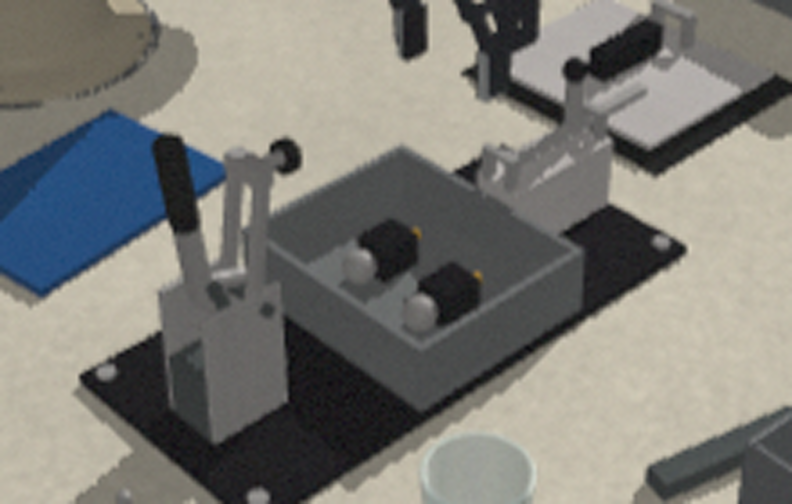

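Both electrodes lie flat in the case, at (385,250) and (445,295). Now I'll fetch the lid.

```bash
python3 -m jog '[{"linear":[0,0.1,-0.04],"rotation":[0,0.02,0],"grip":80},{"linear":[0.03,1,-0.4],"rotation":[0,0.02,0],"grip":80},{"linear":[0.03,1,-0.4],"rotation":[0,0.02,0],"grip":80},{"linear":[0.03,1,-0.4],"rotation":[0,0.02,0],"grip":80},{"linear":[0.03,1,-0.4],"rotation":[0,0.02,0],"grip":80},{"linear":[0.03,1,-0.4],"rotation":[0,0.02,0],"grip":80},{"linear":[0.03,1,-0.4],"rotation":[0,0.02,0],"grip":80},{"linear":[0.03,1,-0.4],"rotation":[0,0.02,0],"grip":80},{"linear":[0.03,1,-0.4],"rotation":[0,0.02,0],"grip":80},{"linear":[0.03,1,-0.4],"rotation":[0,0.02,0],"grip":80},{"linear":[0.03,1,-0.4],"rotation":[0,0.02,0],"grip":80}]' 80
python3 -c "
from h import *
to([412.3,373.2,100],down(0.065))"
```

```text
time_s: 22.12
eef_pos: [436.7, 317.7, 193.9]
ee_rot: [0.706, -0.024, 0.707, 0.022]
force: [1.3, -1.1, -0.4]
grip_width: 0.934
linear [ 0.3126  0.1906 -0.0689] rot [-0.0007 -0.003   0.0042] dist 111.8
```

```bash
python3 -m jog '[{"linear":[0.05,0.12,-0.04],"rotation":[0,0,0],"grip":80},{"linear":[0.31,0.19,-0.069],"rotation":[0,0,0],"grip":80},{"linear":[0.31,0.19,-0.069],"rotation":[0,0,0],"grip":80},{"linear":[0.31,0.19,-0.069],"rotation":[0,0,0],"grip":80},{"linear":[0.31,0.19,-0.069],"rotation":[0,0,0],"grip":80},{"linear":[0.31,0.19,-0.069],"rotation":[0,0,0],"grip":80}]' 80
python3 - <<'E'
from h import *
to([412.3,373.2,23],down(0.065))
im,d=capture("scene"); crop(im,270,60,430,220,3.6,"pics/s10.png")
E
```

```text
time_s: 22.62
eef_pos: [414.0, 372.3, 102.8]
ee_rot: [0.707, -0.023, 0.706, 0.022]
force: [-0.8, 0.4, 0.1]
grip_width: 0.937
linear [ 0.2658  0.0035 -0.0056] rot [-0.0038  0.0017  0.0023] dist 79.8
```

View pics/s10.png

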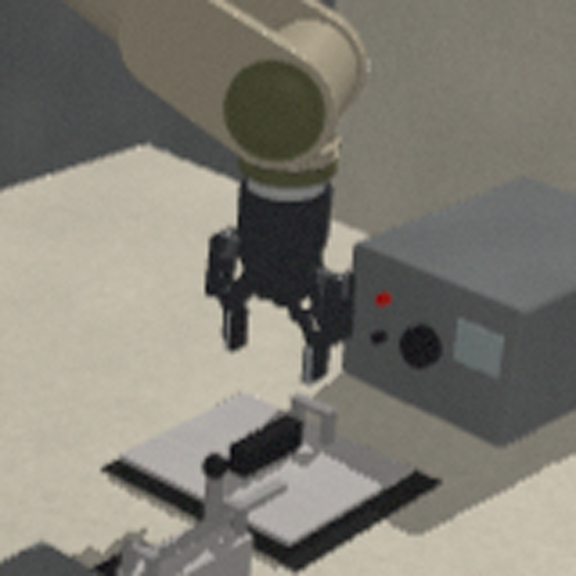

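```bash
python3 -m jog '[{"linear":[0.13,0.003,-0.005],"rotation":[0,0,0],"grip":80},{"linear":[0.24,0.003,-0.005],"rotation":[0,0,0],"grip":80},{"linear":[0.266,0.003,-0.005],"rotation":[0,0,0],"grip":80},{"linear":[0.266,0.003,-0.005],"rotation":[0,0,0],"grip":80},{"linear":[0.266,0.003,-0.005],"rotation":[0,0,0],"grip":10},{"linear":[0.266,0.003,-0.005],"rotation":[0,0,0],"grip":10},{"linear":[0.266,0.003,-0.005],"rotation":[0,0,0],"grip":10},{"linear":[0.266,0.003,-0.005],"rotation":[0,0,0],"grip":10},{"linear":[0.266,0.003,-0.005],"rotation":[0,0,0],"grip":10},{"linear":[0.266,0.003,-0.005],"rotation":[0,0,0],"grip":10},{"linear":[0.266,0.003,-0.005],"rotation":[0,0,0],"grip":10},{"linear":[0.266,0.003,-0.005],"rotation":[0,0,0],"grip":10}]' 80
python3 -c "
from h import *
print(sense()['grip_width']*85.4, tool()[0],tool()[1].as_matrix().round(3).tolist())"
```

```text
time_s: 23.67
eef_pos: [413.3, 373.6, 24.7]
ee_rot: [0.708, -0.022, 0.706, 0.022]
force: [-1.1, -1.3, 7.1]
grip_width: 0.238
20.352689852532894 [413.25062782 373.59317646  24.66283878] [[0.003, -0.063, 0.998], [0.0, 0.998, 0.063], [-1.0, 0.0, 0.003]]
```

```bash
python3 -m jog '[{"linear":[-0.03,0,0],"rotation":[0,0,0],"grip":10},{"linear":[-0.09,0,0],"rotation":[0,0,0],"grip":10},{"linear":[-0.17,0,0],"rotation":[0,0,0],"grip":10},{"linear":[-0.27,0,0],"rotation":[0,0,0],"grip":10},{"linear":[-0.37,0,0],"rotation":[0,0,0],"grip":10},{"linear":[-0.47,0,0],"rotation":[0,0,0],"grip":10},{"linear":[-0.56,0,0],"rotation":[0,0,0],"grip":10},{"linear":[-0.61,0,0],"rotation":[0,0,0],"grip":10},{"linear":[-0.61,0,0],"rotation":[0,0,0],"grip":10}]' 80
python3 -c "
from h import *
print(sense()['grip_width']*85.4)
to([539.8,19.0,205],down(0.065))"
```

```text
time_s: 24.42
eef_pos: [413.4, 374.1, 211.5]
ee_rot: [0.71, -0.021, 0.704, 0.024]
force: [1.6, -0.2, -3.5]
grip_width: 0.238
20.315961320118515
linear [ 0.0214 -1.2082  0.3451] rot [-0.0029  0.0182 -0.0057] dist 377.0
```

```bash
python3 -m jog '[{"linear":[0,-0.04,0.01],"rotation":[0,0,0],"grip":10},{"linear":[0,-0.12,0.03],"rotation":[0,0.018,-0.006],"grip":10},{"linear":[0,-0.22,0.06],"rotation":[0,0.018,-0.006],"grip":10},{"linear":[0,-0.32,0.09],"rotation":[0,0.018,-0.006],"grip":10},{"linear":[0,-0.42,0.12],"rotation":[0,0.018,-0.006],"grip":10},{"linear":[0,-0.52,0.15],"rotation":[0,0.018,-0.006],"grip":10},{"linear":[0,-0.62,0.18],"rotation":[0,0.018,-0.006],"grip":10},{"linear":[0,-0.72,0.21],"rotation":[0,0.018,-0.006],"grip":10},{"linear":[0,-0.82,0.24],"rotation":[0,0.018,-0.006],"grip":10},{"linear":[0,-0.92,0.27],"rotation":[0,0.018,-0.006],"grip":10},{"linear":[0.01,-1,0.3],"rotation":[0,0.018,-0.006],"grip":10},{"linear":[0.01,-1,0.3],"rotation":[0,0.018,-0.006],"grip":10}]' 80
python3 -c "
from h import *
print(sense()['grip_width']*85.4)
to([539.8,19.0,200],down(0.065))"
```

```text
time_s: 25.42
eef_pos: [522.8, 75.9, 206.4]
ee_rot: [0.706, -0.021, 0.708, 0.02]
force: [-0.4, -0.3, -4.6]
grip_width: 0.241
20.53882218856138
linear [ 0.0215 -0.1927  0.0455] rot [-0.0116 -0.0057  0.0027] dist 59.8
```

```bash
python3 -m jog '[{"linear":[0.005,-0.04,0.01],"rotation":[-0.012,-0.006,0],"grip":10},{"linear":[0.01,-0.11,0.03],"rotation":[-0.012,-0.006,0],"grip":10},{"linear":[0.021,-0.17,0.04],"rotation":[-0.012,-0.006,0],"grip":10},{"linear":[0.021,-0.193,0.046],"rotation":[-0.012,-0.006,0],"grip":10},{"linear":[0.021,-0.193,0.046],"rotation":[-0.012,-0.006,0],"grip":10},{"linear":[0.021,-0.193,0.046],"rotation":[-0.012,-0.006,0],"grip":10}]' 80
python3 - <<'E'
from h import *
print(sense()['grip_width']*85.4)
to([539.8,19.0,90],down(0.065))
for n in ("top","scene"):
    im,d=capture(n); np.save(n+"11.npy",d)
crop(im,170,80,390,310,2.6,"pics/s11.png")
C=cloud("scene",d)
m=(C[...,2]>178)&(C[...,2]<206)&(abs(C[...,0]-540)<120)&(abs(C[...,1]-19)<90)
p=C[m];h=np.histogram(p[:,2],bins=14);print(h)
E
```

```text
time_s: 25.92
eef_pos: [539.4, 19.2, 199.5]
ee_rot: [0.706, -0.023, 0.707, 0.023]
force: [-0.7, 0.8, -3.9]
grip_width: 0.24
20.494399663921676
linear [ 0.365  -0.0007  0.0017] rot [-0.0005 -0.0026  0.0011] dist 109.5
(array([ 10,  18,  45, 256, 816, 922, 357,  48,  14,  20,  13,  20,   8,
        19]), array([185.82596817, 187.25203083, 188.6780935 , 190.10415616,
       191.53021882, 192.95628148, 194.38234414, 195.8084068 ,
       197.23446946, 198.66053212, 200.08659479, 201.51265745,
       202.93872011, 204.36478277, 205.79084543]))
```

View pics/s11.png

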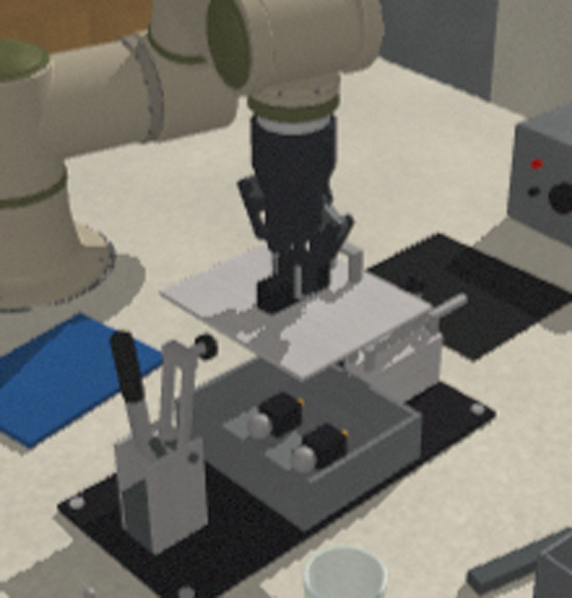

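The lid is level above the case with the keeper toward the bolt, and both electrodes are beneath it. One check of where the lid sits in the hand before lowering.

Run:
```python
from h import *
d=np.load("scene11.npy");C=cloud("scene",d)
m=(C[...,2]>187)&(C[...,2]<198)&(abs(C[...,0]-540)<125)&(abs(C[...,1]-19)<105)
m=cv2.morphologyEx(m.astype(np.uint8),cv2.MORPH_OPEN,np.ones((3,3)))>0
p=C[m];R2=np.array([[np.cos(.065),np.sin(.065)],[-np.sin(.065),np.cos(.065)]])
q=(p[:,:2]-[539.3,18.8])@R2.T
print(q.min(0),q.max(0),np.percentile(q,1,axis=0),np.percentile(q,99,axis=0))
print(cv2.minAreaRect(p[:,:2].astype(np.float32)))
A=np.c_[p[:,:2],np.ones(len(p))];print(np.linalg.lstsq(A,p[:,2],rcond=None)[0])
# same on first pic, seated
d=np.load("scene0.npy");C=cloud("scene",d)
m=(C[...,2]>64)&(C[...,2]<76)&(abs(C[...,0]-540)<125)&(abs(C[...,1]-19)<105)
m=cv2.morphologyEx(m.astype(np.uint8),cv2.MORPH_OPEN,np.ones((3,3)))>0
q=(C[m][:,:2]-[539.3,18.8])@R2.T
print(q.min(0),q.max(0),np.percentile(q,1,axis=0),np.percentile(q,99,axis=0))
```

```text
[-102.78723901  -86.42282566] [103.19080184  85.84843374] [-96.60658168 -84.72678204] [100.38417209  81.28388572]
((539.370361328125, 18.60926055908203), (205.59193420410156, 172.0928955078125), 3.956021308898926)
[-5.07184423e-03  1.37371160e-03  1.95863702e+02]
[-101.81360573  -86.97535624] [102.25181856 103.95107966] [-96.62838425 -84.87992201] [99.16190592 90.24472009]
```

```bash
python3 -m jog '[{"linear":[0.06,0,0.001],"rotation":[0,0,0],"grip":10},{"linear":[0.14,0,0.001],"rotation":[0,0,0],"grip":10},{"linear":[0.22,0,0.001],"rotation":[0,0,0],"grip":10},{"linear":[0.29,0,0.001],"rotation":[0,0,0],"grip":10},{"linear":[0.33,0,0.001],"rotation":[0,0,0],"grip":10},{"linear":[0.36,0,0.001],"rotation":[0,0,0],"grip":10},{"linear":[0.37,0,0.001],"rotation":[0,0,0],"grip":10},{"linear":[0.38,0,0.001],"rotation":[0,0,0],"grip":10},{"linear":[0.39,0,0.001],"rotation":[0,0,0],"grip":10},{"linear":[0.4,0,0.001],"rotation":[0,0,0],"grip":10},{"linear":[0.405,0,0.001],"rotation":[0,0,0],"grip":10},{"linear":[0.405,0,0.001],"rotation":[0,0,0],"grip":10}]' 80
python3 -c "
from h import *
to([539.8,19.0,77],down(0.065));print(sense()['force'])"
```

```text
time_s: 27.02
eef_pos: [539.8, 19.8, 78.5]
ee_rot: [0.707, -0.024, 0.707, 0.023]
force: [-0.4, 0.8, -4.1]
grip_width: 0.234
linear [ 0.0049 -0.0025 -0.0002] rot [ 0.0021 -0.0007  0.0017] dist 1.7
[-0.39862179  0.78863396 -4.14231172]
```

Still hanging about 1 mm above the seat. I'll go a little lower, then release.

```bash
python3 -m jog '[{"linear":[0.004,-0.002,0],"rotation":[0,0,0],"grip":10},{"linear":[0.007,-0.002,0],"rotation":[0,0,0],"grip":10},{"linear":[0.007,-0.002,0],"rotation":[0,0,0],"grip":10},{"linear":[0.007,-0.002,0],"rotation":[0,0,0],"grip":10}]' 80
```

```text
time_s: 27.35
eef_pos: [540.1, 19.2, 77.7]
ee_rot: [0.707, -0.024, 0.706, 0.023]
force: [-5.7, 0.9, 6.9]
grip_width: 0.241
```

```bash
python3 -m jog '[{"linear":[-0.002,0,0],"rotation":[0,0,0],"grip":70},{"linear":[-0.002,0,0],"rotation":[0,0,0],"grip":70},{"linear":[-0.002,0,0],"rotation":[0,0,0],"grip":70},{"linear":[-0.002,0,0],"rotation":[0,0,0],"grip":70},{"linear":[-0.002,0,0],"rotation":[0,0,0],"grip":70},{"linear":[-0.002,0,0],"rotation":[0,0,0],"grip":70},{"linear":[-0.1,0,0],"rotation":[0,0,0],"grip":70},{"linear":[-0.22,0,0],"rotation":[0,0,0],"grip":70},{"linear":[-0.34,0,0],"rotation":[0,0,0],"grip":70},{"linear":[-0.46,0,0],"rotation":[0,0,0],"grip":70},{"linear":[-0.5,0,0],"rotation":[0,0,0],"grip":20},{"linear":[-0.5,0,0],"rotation":[0,0,0],"grip":0},{"linear":[-0.5,0,0],"rotation":[0,0,0],"grip":0}]' 80
python3 - <<'E'
from h import *
im,d=capture("scene"); np.save("scene12.npy",d);crop(im,170,80,390,310,2.6,"pics/s12.png")
C=cloud("scene",d)
m=(C[...,2]>64)&(C[...,2]<78)&(abs(C[...,0]-540)<125)&(abs(C[...,1]-19)<105)
m=cv2.morphologyEx(m.astype(np.uint8),cv2.MORPH_OPEN,np.ones((3,3)))>0
p=C[m];A=np.c_[p[:,:2]-[539,19],np.ones(len(p))];print(np.linalg.lstsq(A,p[:,2],rcond=None)[0])
print(cv2.minAreaRect(p[p[:,1]<105][:,:2].astype(np.float32)))
E
```

```text
time_s: 28.43
eef_pos: [539.9, 19.3, 227.5]
ee_rot: [0.707, -0.024, 0.706, 0.023]
force: [0.7, -1.0, -0.3]
grip_width: 0.404
[-2.12394681e-03  1.57793578e-03  7.10932662e+01]
((540.501953125, 18.464195251464844), (204.26516723632812, 172.82566833496094), 3.7786035537719727)
```

View pics/s12.png

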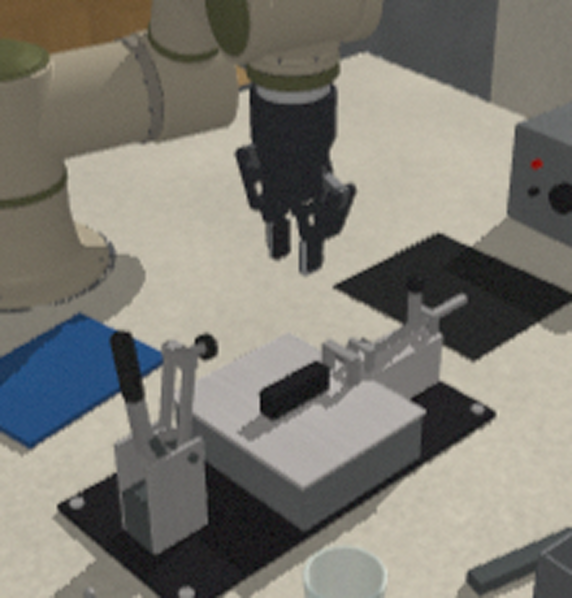

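The lid is seated: its top is at z 71.1, level, as at the start. Next is the bolt. I'll go behind the knob with shut fingers.

Run:
```python
from h import *
st=lambda x,y:np.array([539.3+x*np.cos(.065)-y*np.sin(.065),18.8+x*np.sin(.065)+y*np.cos(.065)])
to([*st(0,212),200],down(.065));print(st(0,212))
```

```text
linear [ 8.780e-02  7.049e-01 -1.000e-04] rot [ 0.0022 -0.0019  0.0012] dist 213.1
[525.52970137 230.35230766]
```

```bash
python3 -m jog '[{"linear":[0,0.12,0],"rotation":[0,0,0],"grip":0},{"linear":[0.088,0.705,0],"rotation":[0,0,0],"grip":0},{"linear":[0.088,0.705,0],"rotation":[0,0,0],"grip":0},{"linear":[0.088,0.705,0],"rotation":[0,0,0],"grip":0},{"linear":[0.088,0.705,0],"rotation":[0,0,0],"grip":0},{"linear":[0.088,0.705,0],"rotation":[0,0,0],"grip":0},{"linear":[0.088,0.705,0],"rotation":[0,0,0],"grip":0},{"linear":[0.088,0.705,0],"rotation":[0,0,0],"grip":0}]' 60
python3 - <<'E'
from h import *
to([525.5,230.4,113],down(.065))
im,d=capture("scene"); crop(im,230,80,420,250,3.8,"pics/s13.png")
C=cloud("scene",d);m=(C[...,2]>126)&(C[...,2]<152)&(abs(C[...,0]-528)<25)&(abs(C[...,1]-191)<25);p=C[m];print(m.sum(),p.min(0),p.max(0))
E
```

```text
time_s: 29.15
eef_pos: [525.1, 230.2, 198.5]
ee_rot: [0.706, -0.024, 0.708, 0.023]
force: [0.3, -0.2, -0.0]
grip_width: -0.001
linear [0.2851 0.0009 0.0024] rot [ 0.0042 -0.0069  0.0027] dist 85.5
48 [522.16218221 180.77950303 126.22166776] [541.11274388 199.88673038 147.31331884]
```

View pics/s13.png

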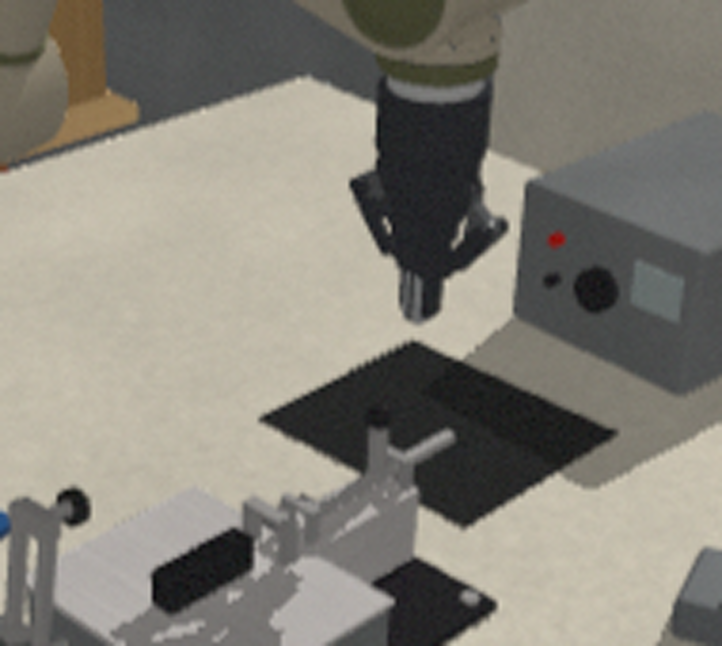

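```bash
python3 -m jog '[{"linear":[0.12,0,0.01],"rotation":[0,-0.007,0],"grip":0},{"linear":[0.24,0,0.01],"rotation":[0,-0.007,0],"grip":0},{"linear":[0.285,0,0.01],"rotation":[0,-0.007,0],"grip":0},{"linear":[0.285,0,0.01],"rotation":[0,-0.007,0],"grip":0},{"linear":[0.285,-0.04,0.01],"rotation":[0,-0.007,0],"grip":0},{"linear":[0.285,-0.07,0.01],"rotation":[0,-0.007,0],"grip":0},{"linear":[0.285,-0.1,0.01],"rotation":[0,-0.007,0],"grip":0},{"linear":[0.285,-0.13,0.01],"rotation":[0,-0.007,0],"grip":0},{"linear":[0.285,-0.16,0.01],"rotation":[0,-0.007,0],"grip":0},{"linear":[0.285,-0.19,0.01],"rotation":[0,-0.007,0],"grip":0},{"linear":[0.285,-0.2,0.01],"rotation":[0,-0.007,0],"grip":0},{"linear":[0.285,-0.2,0.01],"rotation":[0,-0.007,0],"grip":0}]' 60
python3 - <<'E'
from h import *
st=lambda x,y:np.array([539.3+x*np.cos(.065)-y*np.sin(.065),18.8+x*np.sin(.065)+y*np.cos(.065)])
to([*st(0,134),113],down(.065));print(st(0,134),sense()["force"])
im,d=capture("scene"); crop(im,230,80,420,250,3.8,"pics/s14.png")
E
```

```text
time_s: 30.2
eef_pos: [532.3, 168.6, 113.9]
ee_rot: [0.707, -0.024, 0.706, 0.022]
force: [0.8, -0.3, -0.1]
grip_width: -0.001
linear [ 0.0031 -0.053  -0.0093] rot [-0.0006  0.002   0.0038] dist 16.2
[530.596132   152.51702465] [ 0.7632594  -0.28215024 -0.07087758]
```

View pics/s14.png

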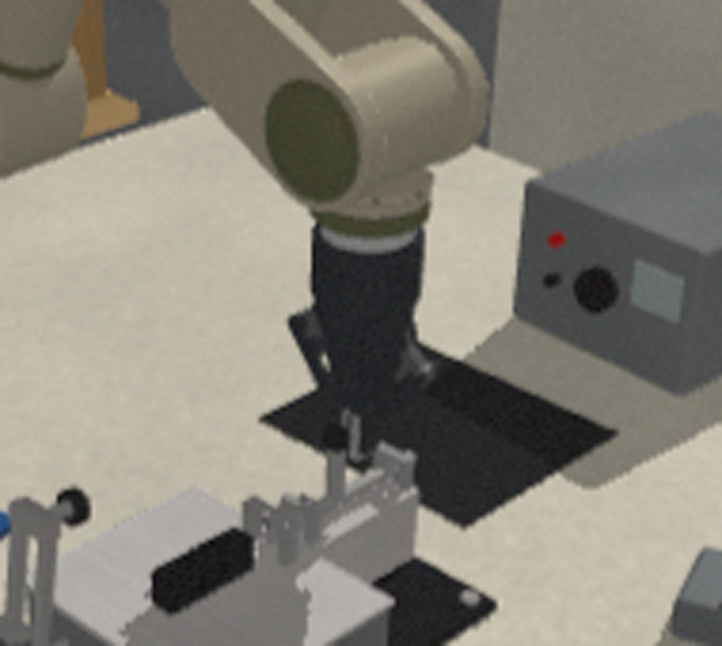

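The knob moved with the fingers to (340,435). I'll push on, a little past the nominal end, in small steps.

```bash
python3 -m jog '[{"linear":[0,-0.015,-0.004],"rotation":[0,0,0],"grip":0},{"linear":[0,-0.03,-0.006],"rotation":[0,0,0],"grip":0},{"linear":[0,-0.04,-0.008],"rotation":[0,0,0],"grip":0},{"linear":[0,-0.05,-0.009],"rotation":[0,0,0],"grip":0},{"linear":[0,-0.055,-0.009],"rotation":[0,0,0],"grip":0},{"linear":[0,-0.055,-0.009],"rotation":[0,0,0],"grip":0},{"linear":[0,-0.055,-0.009],"rotation":[0,0,0],"grip":0}]' 60
```

```text
time_s: 30.83
eef_pos: [530.5, 153.2, 113.7]
ee_rot: [0.707, -0.023, 0.706, 0.023]
force: [0.8, 8.8, -0.7]
grip_width: 0.001
```

```bash
python3 -m jog '[{"linear":[0,-0.005,0],"rotation":[0,0,0],"grip":0},{"linear":[0,-0.008,0],"rotation":[0,0,0],"grip":0},{"linear":[0,-0.008,0],"rotation":[0,0,0],"grip":0}]' 60
python3 - <<'E'
from h import *
im,d=capture("scene"); crop(im,230,80,420,250,3.8,"pics/s15.png")
E
```

```text
time_s: 31.08
eef_pos: [530.5, 153.0, 113.8]
ee_rot: [0.707, -0.022, 0.706, 0.025]
force: [2.2, 17.0, 0.1]
grip_width: -0.0
```

View pics/s15.png

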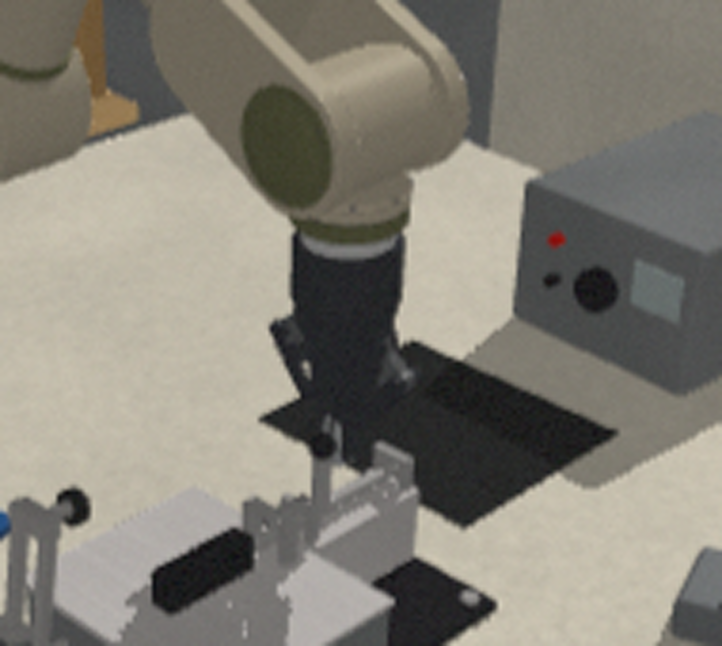

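The force rose to 17 N with no motion, so the bolt is at its stop. The finger position also matches full travel: station y 134 against 134 expected. I'll back off and check.

```bash
python3 -m jog '[{"linear":[0,0.06,0],"rotation":[0,0,0],"grip":0},{"linear":[0,0.12,0],"rotation":[0,0,0],"grip":0},{"linear":[-0.1,0.14,0],"rotation":[0,0,0],"grip":0},{"linear":[-0.24,0.14,0],"rotation":[0,0,0],"grip":0},{"linear":[-0.38,0.14,0],"rotation":[0,0,0],"grip":0},{"linear":[-0.52,0.14,0],"rotation":[0,0,0],"grip":0},{"linear":[-0.63,0.14,0],"rotation":[0,0,0],"grip":0},{"linear":[-0.63,0.14,0],"rotation":[0,0,0],"grip":0}]' 60
python3 - <<'E'
from h import *
im,d=capture("scene"); np.save("scene16.npy",d); crop(im,170,160,350,310,4.2,"pics/s16.png")
C=cloud("scene",d);m=(C[...,2]>128)&(C[...,2]<152)&(abs(C[...,0]-532)<30)&(abs(C[...,1]-140)<70);p=C[m];print("knob",m.sum(),p.min(0),p.max(0))
im,dt=capture("top");np.save("top16.npy",dt);Ct=cloud("top",dt)
for C in(C,Ct):
    R2=np.array([[np.cos(.065),np.sin(.065)],[-np.sin(.065),np.cos(.065)]])
    q=C.copy();q[...,:2]=(C[...,:2]-[539.3,18.8])@R2.T
    for y0,y1 in((-215,-185),(-185,-165),(-165,-140),(-140,-120),(-120,-95)):
        m=(abs(q[...,0])<35)&(q[...,1]>y0)&(q[...,1]<y1)&(q[...,2]>118)&(q[...,2]<260)
        if m.any(): print(y0,y1,m.sum(),q[m].min(0).round(),q[m].max(0).round())
st=lambda x,y:np.array([539.3+x*np.cos(.065)-y*np.sin(.065),18.8+x*np.sin(.065)+y*np.cos(.065)])
print(tool()[0]);to([*st(0,-160),300],down(.065))
for phi in (.11,.3,.5,.7,.9,1.1,1.25,1.35,1.45,1.5):
    r=105;y=-186-r*np.sin(phi)+10*np.cos(phi)+11;z=111+r*np.cos(phi)+10*np.sin(phi);print(phi,round(y,1),round(z,1))
E
```

```text
time_s: 31.8
eef_pos: [528.8, 193.9, 310.1]
ee_rot: [0.711, -0.022, 0.702, 0.025]
force: [0.5, -0.1, -0.8]
grip_width: -0.001
knob 48 [526.44672773 123.18122265 128.2234553 ] [543.70368347 142.90844004 147.535318  ]
-215 -185 365 [  -8. -208.  119.] [  13. -185.  242.]
-185 -165 48 [   0. -185.  119.] [  14. -166.  182.]
-165 -140 326 [ -18. -164.  118.] [  22. -140.  203.]
-140 -120 64 [ -18. -140.  162.] [  19. -121.  201.]
-120 -95 75 [ -11. -120.  177.] [  15. -102.  202.]
-215 -185 98 [  -9. -206.  121.] [  10. -185.  243.]
-185 -165 78 [ -22. -185.  118.] [  23. -165.  206.]
-165 -140 61 [ -24. -163.  119.] [  17. -140.  205.]
-140 -120 74 [ -17. -140.  175.] [  18. -121.  205.]
-120 -95 47 [ -10. -120.  184.] [  11. -104.  204.]
[527.46890901 193.73758593 303.50155071]
linear [ 0.0079 -1.1178  0.0013] rot [ 0.0003  0.0054 -0.0068] dist 335.4
0.11 -176.6 216.5
0.3 -196.5 214.3
0.5 -216.6 207.9
0.7 -235.0 197.8
0.9 -251.0 184.1
1.1 -264.0 167.5
1.25 -271.5 153.6
1.35 -275.3 143.8
1.45 -278.0 133.6
1.5 -279.0 128.4
```

View pics/s16.png

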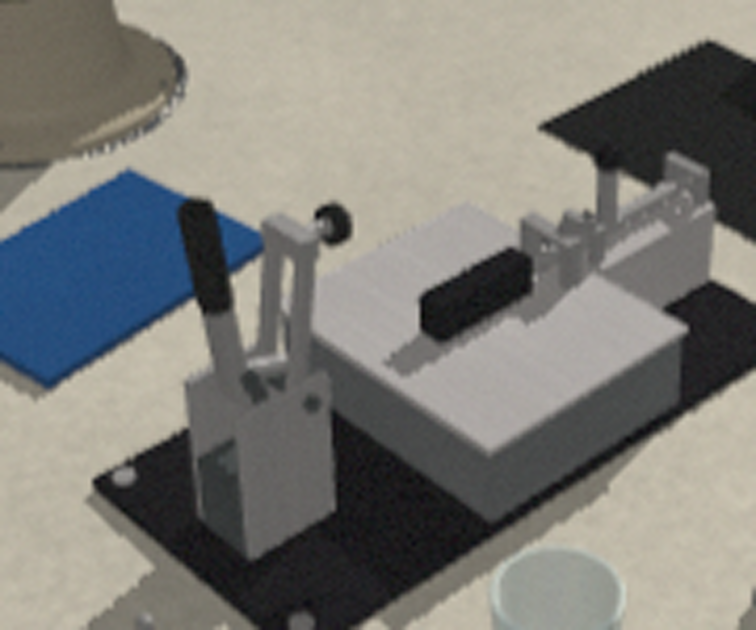

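The bolt knob now stands at the keeper-side end of its run, having moved about 58 mm (knob at (605,155)). The raised pad arm tops out at z of about 205, so I'll come in above it.

```bash
python3 -m jog '[{"linear":[0,-0.1,0],"rotation":[0,0.005,-0.007],"grip":0},{"linear":[0,-1,0],"rotation":[0,0.005,-0.007],"grip":0},{"linear":[0,-1,0],"rotation":[0,0.005,-0.007],"grip":0},{"linear":[0,-1,0],"rotation":[0,0.005,-0.007],"grip":0},{"linear":[0,-1,0],"rotation":[0,0.005,-0.007],"grip":0},{"linear":[0,-1,0],"rotation":[0,0.005,-0.007],"grip":0},{"linear":[0,-1,0],"rotation":[0,0.005,-0.007],"grip":0},{"linear":[0,-1,0],"rotation":[0,0.005,-0.007],"grip":0},{"linear":[0,-1,0],"rotation":[0,0.005,-0.007],"grip":0},{"linear":[0,-1,0],"rotation":[0,0.005,-0.007],"grip":0}]' 60
python3 - <<'E'
from h import *
st=lambda x,y:np.array([539.3+x*np.cos(.065)-y*np.sin(.065),18.8+x*np.sin(.065)+y*np.cos(.065)])
to([*st(2,-156),300],down(.065));to([*st(2,-156),224],down(.065));print(st(2,-156))
E
```

```text
time_s: 32.73
eef_pos: [546.4, -106.4, 300.6]
ee_rot: [0.706, -0.022, 0.708, 0.023]
force: [-0.0, 0.7, -1.1]
grip_width: -0.002
linear [ 0.0017 -0.1019  0.0105] rot [-0.004  -0.0066 -0.003 ] dist 30.7
linear [ 0.255  -0.1023  0.0113] rot [-0.004  -0.0066 -0.003 ] dist 82.5
[ 551.42863775 -136.74065754]
```

```bash
python3 -m jog '[{"linear":[0,-0.08,0.011],"rotation":[-0.004,-0.007,0],"grip":0},{"linear":[0.03,-0.102,0.011],"rotation":[-0.004,-0.007,0],"grip":0},{"linear":[0.12,-0.102,0.011],"rotation":[-0.004,-0.007,0],"grip":0},{"linear":[0.2,-0.102,0.011],"rotation":[-0.004,-0.007,0],"grip":0},{"linear":[0.25,-0.102,0.011],"rotation":[-0.004,-0.007,0],"grip":0},{"linear":[0.255,-0.102,0.011],"rotation":[-0.004,-0.007,0],"grip":0},{"linear":[0.255,-0.102,0.011],"rotation":[-0.004,-0.007,0],"grip":0}]' 60
python3 - <<'E'
from h import *
p,r=tool();print(p,sense()["force"])
st=lambda x,y:np.array([539.3+x*np.cos(.065)-y*np.sin(.065),18.8+x*np.sin(.065)+y*np.cos(.065)])
for phi in (.11,.2,.3,.4,.5,.6,.7,.8,.9,1,1.1,1.2,1.3,1.4,1.45):
    rr=112;y=-186-rr*np.sin(phi)+10*np.cos(phi)+11;z=111+rr*np.cos(phi)+10*np.sin(phi)
    print(phi,round(y,1),round(z,1),(r.inv().apply(np.append(st(2,y),z)-p)/300).round(3))
im,d=capture("scene"); crop(im,170,80,350,290,2.8,"pics/s17.png")
E
```

```text
time_s: 33.32
eef_pos: [550.9, -135.5, 223.1]
ee_rot: [0.706, -0.022, 0.707, 0.024]
force: [0.3, 0.2, 0.5]
grip_width: -0.003
[ 550.90834474 -135.53022757  223.07776647] [0.3051913  0.17078356 0.49433794]
0.11 -177.4 223.4 [-0.001 -0.075  0.001]
0.2 -187.5 222.8 [ 0.001 -0.109  0.001]
0.3 -198.5 221.0 [ 0.007 -0.146  0.001]
0.4 -209.4 218.1 [ 0.016 -0.182  0.001]
0.5 -219.9 214.1 [ 0.029 -0.217  0.001]
0.6 -230.0 209.1 [ 0.046 -0.251  0.001]
0.7 -239.5 203.1 [ 0.066 -0.283  0.001]
0.8 -248.4 196.2 [ 0.089 -0.312  0.001]
0.9 -256.5 188.5 [ 0.114 -0.34   0.001]
1 -263.8 179.9 [ 0.143 -0.364  0.001]
1.1 -270.3 170.7 [ 0.173 -0.386  0.001]
1.2 -275.8 160.9 [ 0.206 -0.404  0.001]
1.3 -280.2 150.6 [ 0.24  -0.419  0.002]
1.4 -283.7 139.9 [ 0.276 -0.43   0.002]
1.45 -285.0 134.4 [ 0.294 -0.435  0.002]
```

View pics/s17.png

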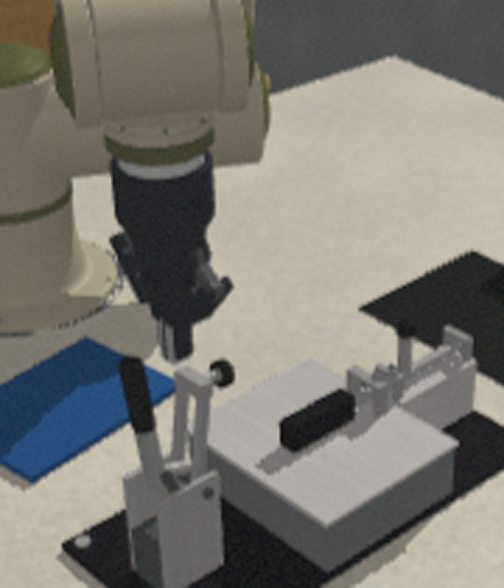

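The shut fingers at (178,345) are between the handle grip at (135,390) and just above the pad arm. I'll push along the arc.

```bash
python3 -m jog '[{"linear":[0,-0.05,0],"rotation":[0,0,0],"grip":0},{"linear":[0,-0.09,0],"rotation":[0,0,0],"grip":0},{"linear":[0.002,-0.12,0],"rotation":[0,0,0],"grip":0},{"linear":[0.007,-0.146,0],"rotation":[0,0,0],"grip":0},{"linear":[0.016,-0.182,0],"rotation":[0,0,0],"grip":0},{"linear":[0.029,-0.217,0],"rotation":[0,0,0],"grip":0},{"linear":[0.046,-0.251,0],"rotation":[0,0,0],"grip":0},{"linear":[0.066,-0.283,0],"rotation":[0,0,0],"grip":0},{"linear":[0.089,-0.312,0],"rotation":[0,0,0],"grip":0},{"linear":[0.114,-0.34,0],"rotation":[0,0,0],"grip":0},{"linear":[0.143,-0.364,0],"rotation":[0,0,0],"grip":0},{"linear":[0.143,-0.364,0],"rotation":[0,0,0],"grip":0}]' 60
python3 - <<'E'
from h import *
p,r=tool();print(p,sense()["force"])
st=lambda x,y:np.array([539.3+x*np.cos(.065)-y*np.sin(.065),18.8+x*np.sin(.065)+y*np.cos(.065)])
for phi in (1,1.1,1.2,1.3,1.4,1.45,1.5):
    rr=112;y=-186-rr*np.sin(phi)+10*np.cos(phi)+11;z=111+rr*np.cos(phi)+10*np.sin(phi)
    print(phi,round(y,1),round(z,1),(r.inv().apply(np.append(st(2,y),z)-p)/300).round(3))
im,d=capture("scene"); crop(im,170,80,350,290,2.8,"pics/s18.png")
E
```

```text
time_s: 34.37
eef_pos: [557.8, -245.8, 178.7]
ee_rot: [0.706, -0.022, 0.708, 0.024]
force: [-0.1, 0.4, -0.8]
grip_width: -0.001
[ 557.82200401 -245.76495952  178.65906942] [-0.10820788  0.37172362 -0.80069309]
1 -263.8 179.9 [-0.004  0.005  0.002]
1.1 -270.3 170.7 [ 0.026 -0.017  0.002]
1.2 -275.8 160.9 [ 0.059 -0.035  0.003]
1.3 -280.2 150.6 [ 0.093 -0.05   0.003]
1.4 -283.7 139.9 [ 0.129 -0.062  0.003]
1.45 -285.0 134.4 [ 0.147 -0.066  0.003]
1.5 -286.0 128.9 [ 0.166 -0.07   0.003]
```

View pics/s18.png

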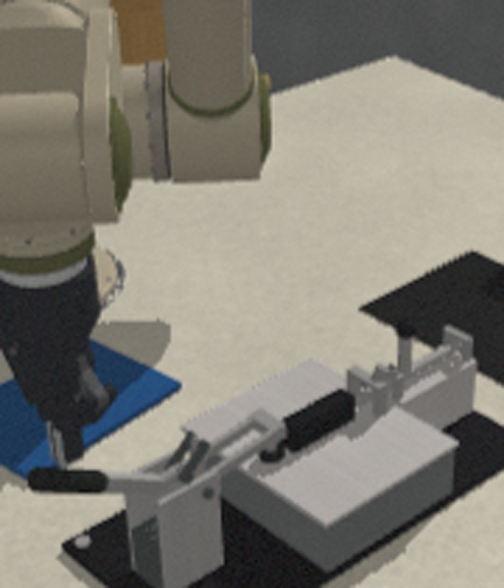

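The handle is well over, with its grip at (65,480), and the pad arm is coming down onto the lid. I'll continue down to the stop.

```bash
python3 -m jog '[{"linear":[0.013,-0.008,0.002],"rotation":[0,0,0],"grip":0},{"linear":[0.026,-0.017,0.002],"rotation":[0,0,0],"grip":0},{"linear":[0.042,-0.027,0.002],"rotation":[0,0,0],"grip":0},{"linear":[0.059,-0.035,0.002],"rotation":[0,0,0],"grip":0},{"linear":[0.076,-0.043,0.002],"rotation":[0,0,0],"grip":0},{"linear":[0.093,-0.05,0.002],"rotation":[0,0,0],"grip":0},{"linear":[0.11,-0.056,0.002],"rotation":[0,0,0],"grip":0},{"linear":[0.129,-0.062,0.002],"rotation":[0,0,0],"grip":0},{"linear":[0.14,-0.064,0.002],"rotation":[0,0,0],"grip":0},{"linear":[0.147,-0.066,0.002],"rotation":[0,0,0],"grip":0},{"linear":[0.147,-0.066,0.002],"rotation":[0,0,0],"grip":0}]' 60
```

```text
time_s: 35.33
eef_pos: [559.7, -264.6, 134.9]
ee_rot: [0.706, -0.022, 0.708, 0.024]
force: [-0.2, -0.1, 0.2]
grip_width: -0.001
```

```bash
python3 -m jog '[{"linear":[0.006,0,0],"rotation":[0,0,0],"grip":0},{"linear":[0.012,0,0],"rotation":[0,0,0],"grip":0},{"linear":[0.012,0,0],"rotation":[0,0,0],"grip":0}]' 60
python3 - <<'E'
from h import *
im,d=capture("scene"); crop(im,150,140,330,310,4,"pics/s19.png");print(sense()["force"],tool()[0])
E
```

```text
time_s: 35.58
eef_pos: [560.0, -264.8, 133.0]
ee_rot: [0.706, -0.022, 0.707, 0.024]
force: [-3.4, 1.8, 9.6]
grip_width: 0.001
[-2.54674237  1.51458304 10.72713605] [ 559.98258725 -264.78449749  132.98803957]
```

View pics/s19.png

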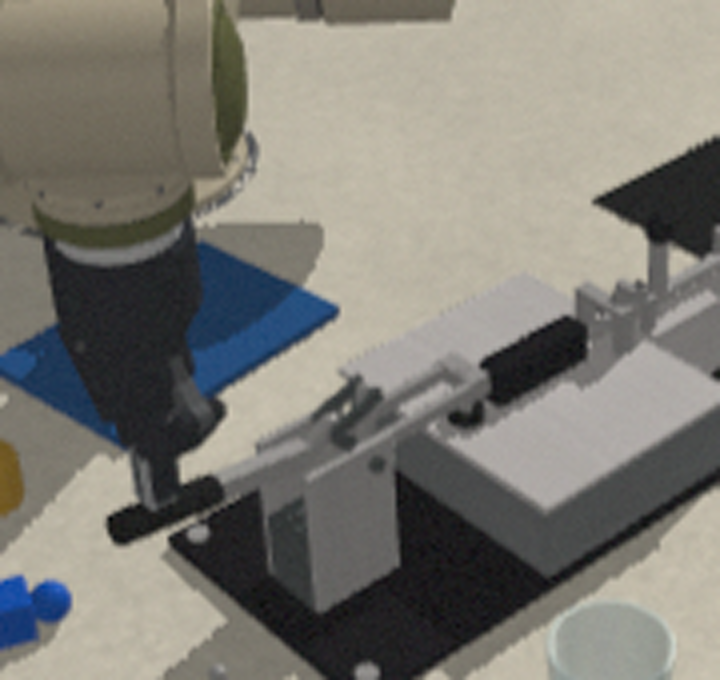

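```bash
python3 -m jog '[{"linear":[0.006,0,0],"rotation":[0,0,0],"grip":0},{"linear":[0.009,0,0],"rotation":[0,0,0],"grip":0},{"linear":[0.009,0,0],"rotation":[0,0,0],"grip":0}]' 60
```

```text
time_s: 35.88
eef_pos: [560.2, -264.9, 132.8]
ee_rot: [0.707, -0.023, 0.707, 0.023]
force: [-6.4, 2.8, 15.2]
grip_width: -0.0
```

Force rises without motion, so the handle is on its stop. I'll withdraw straight up and look.

```bash
python3 -m jog '[{"linear":[-0.03,0,0],"rotation":[0,0,0],"grip":0},{"linear":[-0.12,0,0],"rotation":[0,0,0],"grip":0},{"linear":[-0.25,-0.05,0],"rotation":[0,0,0],"grip":0},{"linear":[-0.38,-0.12,-0.1],"rotation":[0,0,0],"grip":0},{"linear":[-0.5,-0.2,-0.2],"rotation":[0,0,0],"grip":0},{"linear":[-0.6,-0.3,-0.3],"rotation":[0,0,0],"grip":0},{"linear":[-0.6,-0.4,-0.4],"rotation":[0,0,0],"grip":0},{"linear":[-0.6,-0.45,-0.5],"rotation":[0,0,0],"grip":0},{"linear":[-0.6,-0.45,-0.5],"rotation":[0,0,0],"grip":0},{"linear":[-0.6,-0.45,-0.5],"rotation":[0,0,0],"grip":0}]' 60
python3 - <<'E'
from h import *
im,d=capture("scene"); np.save("scene20.npy",d);cv2.imwrite("pics/scene20.png",im[:,:,::-1]);crop(im,170,160,370,310,4,"pics/s20.png")
imt,dt=capture("top"); np.save("top20.npy",dt);cv2.imwrite("pics/top20.png",imt[:,:,::-1]);crop(imt,195,175,365,270,4.7,"pics/t20.png")
R2=np.array([[np.cos(.065),np.sin(.065)],[-np.sin(.065),np.cos(.065)]])
for n,dd in(("scene",d),("top",dt)):
    C=cloud(n,dd)
    m=(C[...,2]>64)&(C[...,2]<78)&(abs(C[...,0]-540)<110)&(abs(C[...,1]-19)<80)
    m=cv2.morphologyEx(m.astype(np.uint8),cv2.MORPH_OPEN,np.ones((3,3)))>0
    p=C[m];A=np.c_[p[:,:2]-[539,19],np.ones(len(p))];print(n,"lid plane",np.linalg.lstsq(A,p[:,2],rcond=None)[0].round(4))
    q=C.copy();q[...,:2]=(C[...,:2]-[539.3,18.8])@R2.T
    m=(abs(q[...,0])<14)&(q[...,1]<-250)&(q[...,1]>-325)&(q[...,2]>100)&(q[...,2]<180)
    if m.any():
        a=q[m];s=np.polyfit(a[:,1],a[:,2],1);print("handle",m.sum(),a.min(0).round(1),a.max(0).round(1),"slope",s[0].round(3))
    m=(abs(q[...,0])<16)&(q[...,1]>80)&(q[...,1]<200)&(q[...,2]>126)&(q[...,2]<152)
    if m.any(): print("knob",m.sum(),q[m].min(0).round(1),q[m].max(0).round(1))
E
```

```text
time_s: 36.72
eef_pos: [416.6, -412.2, 313.8]
ee_rot: [0.707, -0.022, 0.707, 0.021]
force: [0.3, -0.8, 0.4]
grip_width: -0.002
scene lid plane [-6.00000e-04  4.00000e-04  7.11191e+01]
handle 254 [  -7.7 -315.   112.6] [  12.1 -250.2  137.5] slope -0.088
knob 50 [ -6.1 102.9 126.6] [ 11.5 124.9 147.2]
top lid plane [-0.00000e+00  5.00000e-04  6.98399e+01]
handle 181 [  -9.4 -310.6  116.8] [  10.4 -250.1  140.5] slope -0.137
knob 48 [ -8.9 106.1 129.8] [  9.2 124.5 148.7]
```

View pics/s20.png

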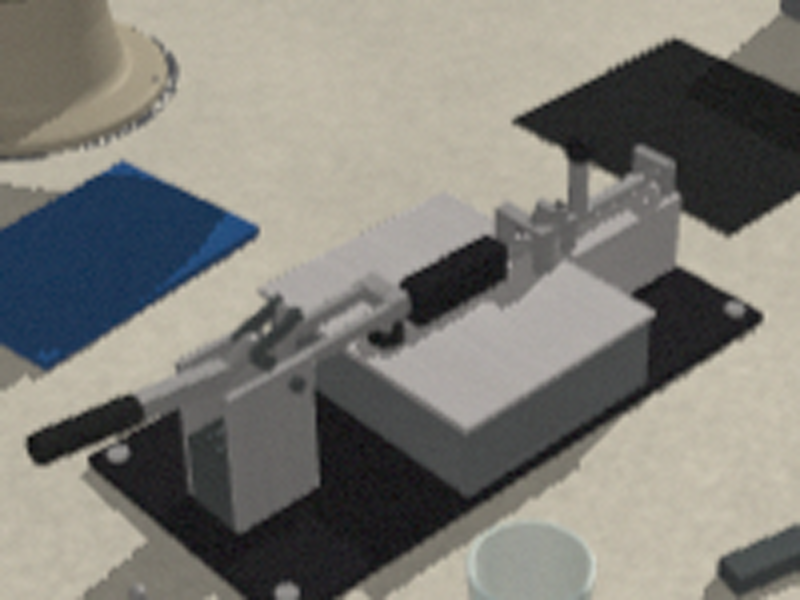

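View pics/top20.png

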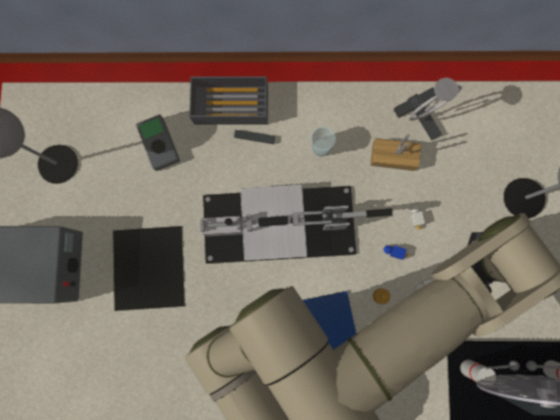

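View pics/t20.png

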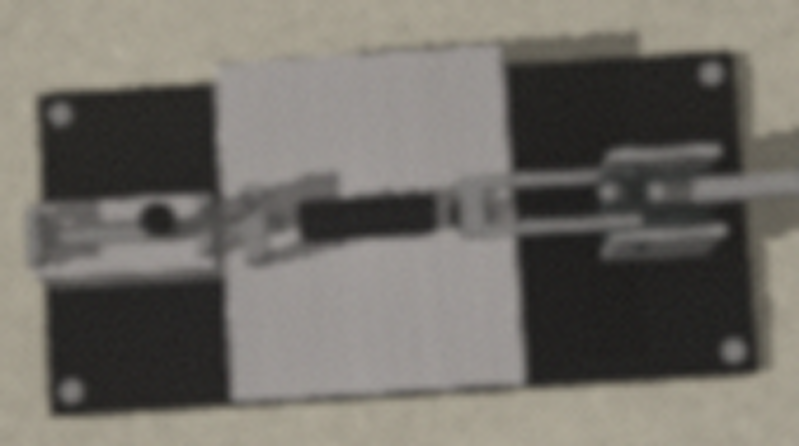

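Final checks:
- The handle slope is about 0.12 rad below level, so the joint is about 1.34 rad, on its stop.
- The knob centre is at station y of about 114, close to the 113 expected with the bolt home.
- The lid is level and at its starting height.
- The beaker, magnet, weight and fork box are where they were, and the arm is clear.

I'll hand in.

```bash
python3 -c "
from rig import finish_job,sense
print(sense()['force'],sense()['time_s']);print(finish_job())"
```

```text
[ 0.19973101 -0.0876599   0.69442438] 36.8167
the job is handed in; nothing more can be done
None
```

I packed both electrodes in the kit case, put the lid back with its keeper at the bolt, and secured it on both sides. The job was handed in at 36.8 s of the allowed 210 s, with no verdict reported. Only two black electrodes were on the bench, and I left the blue and white look-alikes alone.

Last checks before handing in:
- **Electrodes:** both lay flat in the case in the picture before the lid went on.
- **Lid:** level and seated, with its top plane at z about 70–71 mm, the same as at the start.
- **Bolt:** on its stop, where force rose to 17 N with no further movement. The knob measured about 58–59 mm of travel. The cameras read it 1–2 mm short of the full 60 mm, which is within the calibration error.
- **Clamp:** the handle lies about 0.12 rad below level, which puts the joint at about 1.34 rad, its stop. It held when pressed with 15 N. The pad sits on the lid in the pictures, but I could not measure its force directly.
- **Surroundings:** the beaker, magnet, weight and fork box show no movement in the top view, and the arm was clear with about zero wrist force.

No check failed.

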